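Refit the undercoat rake's teeth and gauge it

TASK

Refit the undercoat rake: put every steel tooth standing in the rack fully home into a hole of the rake head, any tooth in any hole, while the head waits at the loading end of its jig with the stop bolt still in. Then pull the sprung stop bolt's knob out to its stop, slide the head by its handle along the channel, teeth passing under the gauge bridge, right up against the end stop, and finally push the bolt home again behind it. Keep the head down in its channel throughout and leave the other grooming things where they are.

Things in the scene. Friction and masses are not known exactly. Their poses are not given: they have to be found in the camera images.
- jig: Fixed aluminium setting jig, 60 x 419 (mm): a straight open-topped channel along its y axis. Origin: centre of its underside, on the table. Inside: x -22 to 22, y -201.5 to 201.5, floor at z 8; walls 8 thick, tops at z 30. Loading end at -y, end stop (end wall) at +y. A bracket on its +x side (x 30 to 128, y -28 to 32, z up to 42) carries the stop bolt.
- bridge (a point): Centre of the underside of the steel gauge bridge that spans the jig's channel at jig y = 48.5 to 66.5 mm: underside 66 mm, top 76 mm above the table, 60 mm long across the channel.
- end_stop (a point): Middle of the inner face of the channel's end wall, jig y = +201.5 mm, 19 mm above the table; the rake head's leading end comes to rest on it.
- bolt (a joint): Sprung stop bolt, m: 0 = home (its flat tongue, 12 mm wide, lies across the channel at jig y -4.5 to 7.5 mm, 31 to 38 mm above the table, blocking the head); 0.045 = pulled out along jig +x to its stop, channel clear. A 60 N/m spring draws it home but a 4 N friction brake keeps it where it is left: some 7 N pull it fully out, up to 4 N push it home.
- bolt_grip (a point): On the axis of the bolt's upright black knob (16 mm dia, from 38 to 84 mm above the table), at 74 mm above the table, a good height to grip; it lies at jig x = 65 mm plus the bolt joint, jig y = 1.5 mm.
- head: Loose grey rake head, 400 g: bar 41 (x) by 185 (y) by 32 mm (z) in the jig's channel, axes along the jig's (1.5 mm play each side). Origin: centre of its underside. Five blind holes 9 mm dia, 26 deep, chamfered, in its top at x 0, y 79.5, 53.5, 27.5, 1.5, -24.5. Starts with origin at jig y -107 to -101 mm; against the end stop it is at jig y 109 mm, its tail 9 mm past the bolt.
- head_handle (a point): Centre of the top of the rake head's upright black handle post (14 mm dia, at head x 0, y -80.5 mm, from 40 to 102 mm above the table). Grip it from above just below the top, TCP about 94 mm above the table, to stay clear of the bridge.
- rack: Loose wooden tooth rack, 140 (x) by 50 (y) by 30 mm tall, 700 g, left or right of the jig. Origin: centre of its underside. Five holes 7.5 mm dia, 26 deep in a row along its x, at x = 52, 26, 0, -26, -52 mm.
- ball_center (a point): Centre of an orange plastic treat ball, 64 dia (mm), in a fixed steel bowl (130 dia, 45 tall) at the side; a bystander
- head_hole1 (a point): Mouth centre of a hole in the rake head's top, 40 mm above the table.
- tooth1: Steel rake tooth, 25 g, if present standing upright in the rack: shaft 6 mm dia, 24 long with a tapered foot, on it a round grip head 12 mm dia, 22 tall. Origin: centre of the foot, z along the shaft towards the grip head; 46 mm in all. Fully home, the grip head rests on the rake head's top, the origin 8 mm above the rake head's underside. All teeth are alike.
- head_hole2 (a point): Mouth centre of a hole in the rake head's top, 40 mm above the table.
- tooth2: Steel rake tooth, 25 g, if present standing upright in the rack: shaft 6 mm dia, 24 long with a tapered foot, on it a round grip head 12 mm dia, 22 tall. Origin: centre of the foot, z along the shaft towards the grip head; 46 mm in all. Fully home, the grip head rests on the rake head's top, the origin 8 mm above the rake head's underside. All teeth are alike.
- head_hole3 (a point): Mouth centre of a hole in the rake head's top, 40 mm above the table.
- tooth3: Steel rake tooth, 25 g, if present standing upright in the rack: shaft 6 mm dia, 24 long with a tapered foot, on it a round grip head 12 mm dia, 22 tall. Origin: centre of the foot, z along the shaft towards the grip head; 46 mm in all. Fully home, the grip head rests on the rake head's top, the origin 8 mm above the rake head's underside. All teeth are alike.
- head_hole4 (a point): Mouth centre of a hole in the rake head's top, 40 mm above the table.
- tooth4: Steel rake tooth, 25 g, if present standing upright in the rack: shaft 6 mm dia, 24 long with a tapered foot, on it a round grip head 12 mm dia, 22 tall. Origin: centre of the foot, z along the shaft towards the grip head; 46 mm in all. Fully home, the grip head rests on the rake head's top, the origin 8 mm above the rake head's underside. All teeth are alike.
- head_hole5 (a point): Mouth centre of a hole in the rake head's top, 40 mm above the table.
- tooth5: Steel rake tooth, 25 g, if present standing upright in the rack: shaft 6 mm dia, 24 long with a tapered foot, on it a round grip head 12 mm dia, 22 tall. Origin: centre of the foot, z along the shaft towards the grip head; 46 mm in all. Fully home, the grip head rests on the rake head's top, the origin 8 mm above the rake head's underside. All teeth are alike.
- jar: glass screw-lid jar, 72 dia x 100 tall, beside the jig; a bystander. Origin at the centre of its underside (mm).
- brush: pink silicone curry brush, 60 x 95 x 56 tall, lying bristles down beyond the jig; a bystander. Origin at the centre of its underside (mm).
- comb: steel comb, 30 x 170 x 6, lying between robot and jig; a bystander. Origin at the centre of its underside (mm).
- spray: white bottle with grey cap, 56 dia x 150 tall, beyond the jig; a bystander. Origin at the centre of its underside (mm).
- tin: aluminium tin, 64 dia x 60 tall, at the side; a bystander. Origin at the centre of its underside (mm).

How it is judged:
On the way, in this order (a step that is already met when the one before it is completed fails the run):
1. every tooth present is fully home in the rake head, the head at the loading end and the bolt in (z of tooth1 in the frame of head between 0.003 and 0.0105 m and x of tooth1 in the frame of head between -0.006 and 0.006 m and y of tooth1 in the frame of head between -0.04 and 0.09 m and angle between the z axis of each of tooth1, tooth2, tooth3, tooth4, tooth5 and the z axis of head, either way round below 0.12 rad and z of tooth2 in the frame of head between 0.003 and 0.0105 m and x of tooth2 in the frame of head between -0.006 and 0.006 m and y of tooth2 in the frame of head between -0.04 and 0.09 m and z of tooth3 in the frame of head between 0.003 and 0.0105 m and x of tooth3 in the frame of head between -0.006 and 0.006 m and y of tooth3 in the frame of head between -0.04 and 0.09 m and z of tooth4 in the frame of head between 0.003 and 0.0105 m and x of tooth4 in the frame of head between -0.006 and 0.006 m and y of tooth4 in the frame of head between -0.04 and 0.09 m and z of tooth5 in the frame of head between 0.003 and 0.0105 m and x of tooth5 in the frame of head between -0.006 and 0.006 m and y of tooth5 in the frame of head between -0.04 and 0.09 m and y of head in the frame of jig below -0.08 m and value of joint bolt below 0.02 m), for 0.2 s.
2. the bolt is pulled out to its stop (value of joint bolt above 0.041 m), for 0.1 s.
3. the head with its teeth has passed under the bridge to the end stop (z of tooth1 in the frame of head between 0.003 and 0.0105 m and x of tooth1 in the frame of head between -0.006 and 0.006 m and y of tooth1 in the frame of head between -0.04 and 0.09 m and angle between the z axis of each of tooth1, tooth2, tooth3, tooth4, tooth5 and the z axis of head, either way round below 0.12 rad and z of tooth2 in the frame of head between 0.003 and 0.0105 m and x of tooth2 in the frame of head between -0.006 and 0.006 m and y of tooth2 in the frame of head between -0.04 and 0.09 m and z of tooth3 in the frame of head between 0.003 and 0.0105 m and x of tooth3 in the frame of head between -0.006 and 0.006 m and y of tooth3 in the frame of head between -0.04 and 0.09 m and z of tooth4 in the frame of head between 0.003 and 0.0105 m and x of tooth4 in the frame of head between -0.006 and 0.006 m and y of tooth4 in the frame of head between -0.04 and 0.09 m and z of tooth5 in the frame of head between 0.003 and 0.0105 m and x of tooth5 in the frame of head between -0.006 and 0.006 m and y of tooth5 in the frame of head between -0.04 and 0.09 m and y of head in the frame of jig above 0.104 m and z of head in the frame of jig below 0.012 m), for 0.2 s.
At the end, for the whole second after the job is handed in: Every tooth present is in a hole of the rake head, within 2.5 mm of fully home and 0.12 rad of upright; the head lies in the channel within 5 mm of the end stop, at rest; the bolt is within 5 mm of home (all of step 3 and value of joint bolt below 0.005 m and linear speed of head below 0.02 m/s); the robot touches nothing.
It fails at once if the rake head is lifted out of its channel (z of head in the frame of jig above 0.022 m).
It fails at once if a bystander is pushed more than 3 cm or knocked over (distance of any of jar, brush, comb, spray, tin from where it was at the start of the episode above 0.03 m or distance of ball_center from where it was at the start of the episode above 0.04 m or angle between any of jar, brush, comb, spray, tin's own z axis and vertical above 0.5 rad).
Of tooth1, tooth2, tooth3, tooth4, tooth5 only 3 to 5 are there at a start; the rules pass over those that are not, and their reading is None.
At some moment in a run one of rack may be knocked a few centimetres aside while the robot is not near it.
It also fails if it takes over 210 s, if anything falls off the work surface, if the arm or the gripper's body presses on something with over 40 N, if the wrist force passes 120 N, or if a joint passes its speed limit or range.

ROBOT

A 6-joint arm with a two-finger parallel gripper is mounted at the origin on the work surface. World frame = base frame: x ahead of the robot, y to its left, z up, the work surface at z = 0. Lengths are in m, angles in rad, forces in N, time in s.
With the tool pointing down it reaches from about 0.35 to 0.875 m from the base axis. Payload 15.5 kg.
Tool frame: the origin (TCP) lies between the finger pads, 19 mm behind the fingertips; this is the grasp point; z points along the fingers, y is the line along which they close (so a half turn about z gives the same grasp; the last joint's range is limited). The gripper opens to 85 mm and grips with 20 to 120 N. Pads are 22 mm wide; open, the fingers measure 114 mm over their backs; the gripper's body (76 mm by 85 mm) begins 54 mm behind the grasp point. The pads swing forward as they close: fully open they stand 13 mm farther back than shut.
Start: joints at [-1.44, 0.494, 1.345, -0, 1.302, -0.096], TCP at [0.141, -0.609, 0.25] pointing down, gripper open.
Joint ranges: [-2.91, 2.91], [-0.82, 2.16], [0.22, 2.67], [-1.22, 4.37], [0.12, 2.79], [-3.08, 3.08]. Speed limits (rad/s): [1.89, 1.89, 2.57, 3.01, 3.01, 3.01].

INTERFACE

Orientations are given as a 3x3 rotation matrix whose columns are the frame's x, y, z axes.
In Python, from station import sense, eyes, workorder, spotter gives the robot as it stands.
- The arm moves only by the shell command python3 -m pendant 'ROWS'. ROWS is JSON, a list that holds one entry, the list of rows, each a list of 7 numbers: the shift along the tool's x, y, z in units of 25 cm (1.0 is 25 cm), then the turn, a rotation vector about the tool's x, y, z in units of 90 degrees (1.0 is 90 degrees), then the opening, from 0 (shut) to 1 (fully open). In form: [[[tx, ty, tz, rx, ry, rz, claw], ...]]. A call has 1 to 12 rows; each row is the pose to reach, as a shift and turn from the pose commanded when the call began, along the tool's axes at that moment; what a row does not reach only later rows make up. A row lasts 1/10 s, in which the tool goes at most 50 mm and 8.59 degrees, less where a joint would pass 70% of its speed; a pose out of reach is approached as far as the arm can. A call with a number of a shift or a turn outside -1 to 1 is refused whole. A call with a gripper value outside its range is refused whole. The fingers move at their own pace and stop on an object; the grip force is fixed at half the most. Time passes only in rows, so rows that repeat a pose let the fingers close. It gives the time, the measured TCP pose, the force, the opening and the grip force at its end, in the units of the state.
- sense(): the state, without advancing time (a new reading comes with each control period).
- eyes.snapshot(name): name is "scene" or "top" or "wrist"; returns a dict with "color" (420x560x3 uint8, blue, green, red), "mtx" (3x3 intrinsics, pixels), "cam_to_world" (4x4, takes a point from camera to world coordinates); the wrist camera has in their place "T_tool_cam" (4x4, takes a point from camera to tool coordinates, whose origin is the TCP and whose axes are the flange's). Camera axes: x right, y down, z forward; pixel columns grow to the right and rows downward; lengths in m; the calibration is good to about 2 mm. A picture is of the moment at which its call begins: read the wrist's pose just before it. There is no depth.
- workorder.finish_job(): hands the job in; it is judged then, once.
Trained networks look in a picture, given as the dict that the camera call returned (one of the last four; its "shot" number tells which), for a name from the list of things; names that differ only in an ending like _2 or _b are one class to them, and where a whole thing is asked for, a point or a joint stands for the part that bears it (a point fixed in the world has none). Each returns a list of dicts, best first, with "confidence" (0 to 1); they miss things now and then, are a little off and sometimes report something else, mostly with a low value. They report only what shows in the picture. A call takes as long as a camera call.
- spotter.boxes_of(label, picture): "rect" ([centre column, centre row, width, height] in pixels, round what is visible of it).
The state is a dict: "t": time; "joints": joint angles; "joint_velocities": joint speeds; "joint_efforts": joint torques, N m; "tcp_pos": TCP position; "tcp_rot": TCP orientation; "force": force on the tool from outside, world axes, zero at the start; "torque": the same for the moment, N m; "width": finger opening in m; "grasp_force": force on a finger pad.
Only numpy, scipy, OpenCV 4.12 (cv2) and the standard library are available. Lean on these libraries where they do the work, as an engineer would, in place of code of your own. Each camera call takes 0.05 s, during which the arm holds its last target. There are 200 camera calls.

## Working session

There is one attempt and no reset: what is moved stays moved. The work goes in short steps, Python scripts to look and compute and a shell command to move; the robot and the scene stay as the last step left them, time stands still between calls to the robot, and variables do not carry over. Pictures are saved under pics/ and viewed, at most 14 in all, crops included, and the job is handed in when it is done.

```bash
ls; mkdir -p pics; cat > h.py <<'E'
import numpy as np, cv2, json
from station import sense, eyes, workorder, spotter
def snap(n):
    s=sense(); p=eyes.snapshot(n)
    if n=="wrist":
        T=np.eye(4); T[:3,:3]=np.array(s["tcp_rot"]); T[:3,3]=s["tcp_pos"]
        p["cam_to_world"]=T@np.array(p["T_tool_cam"])
    return p
def ray(p,u,v):
    T=np.array(p["cam_to_world"]); d=T[:3,:3]@np.linalg.inv(np.array(p["mtx"]))@[u,v,1]
    return T[:3,3],d/np.linalg.norm(d)
def atz(p,u,v,z):
    o,d=ray(p,u,v); return o+d*(z-o[2])/d[2]
def proj(p,X):
    T=np.linalg.inv(np.array(p["cam_to_world"])); c=T[:3,:3]@np.array(X)+T[:3,3]; q=np.array(p["mtx"])@c; return q[:2]/q[2]
def tri(rs):
    A=np.zeros((3,3));b=np.zeros(3)
    for o,d in rs:
        M=np.eye(3)-np.outer(d,d);A+=M;b+=M@o
    return np.linalg.solve(A,b)
def rows(target,R=None):
    "units from current pose to target pos, tool axes"
    s=sense(); return np.round(np.array(s["tcp_rot"]).T@(np.array(target)-s["tcp_pos"])/.25,4)
E
cat > a.py <<'E'
from h import *
np.set_printoptions(precision=4,suppress=True)
s=sense();print(s["t"],s["tcp_pos"],s["tcp_rot"])
for n in ["scene","top"]:
    p=snap(n);cv2.imwrite(f"pics/{n}0.png",cv2.resize(p["color"],None,fx=1.42,fy=1.42))
    print(n,np.array(p["cam_to_world"])[:3],p["mtx"])
    for l in ["jig","head","rack","tooth1","bolt","head_handle","bolt_grip","head_hole1"]:
        print(l,[(np.round(d["rect"]).tolist(),round(d["confidence"],2)) for d in spotter.boxes_of(l,p)[:6]])
E
python3 a.py
```

```text
pics
0.0 [ 0.1405 -0.6087  0.2494] [[ 0.9744  0.2248 -0.0002]
 [ 0.2248 -0.9744  0.0012]
 [ 0.0001 -0.0012 -1.    ]]
scene [[-0.7793  0.351  -0.5191  1.3973]
 [ 0.6265  0.4194 -0.657   1.0397]
 [-0.0129 -0.8372 -0.5468  0.9269]] [[476.6312   0.     286.5766]
 [  0.     476.6312 202.1896]
 [  0.       0.       1.    ]]
jig [([298.0, 216.0, 110.0, 49.0], 0.72), ([273.0, 191.0, 48.0, 39.0], 0.65)]
head [([272.0, 189.0, 52.0, 35.0], 0.87), ([199.0, 167.0, 16.0, 26.0], 0.5), ([382.0, 248.0, 44.0, 28.0], 0.28)]
rack [([382.0, 248.0, 44.0, 29.0], 0.9), ([260.0, 161.0, 24.0, 28.0], 0.22)]
tooth1 []
bolt [([273.0, 191.0, 50.0, 34.0], 0.48)]
head_handle [([300.0, 215.0, 111.0, 53.0], 0.66), ([272.0, 191.0, 48.0, 35.0], 0.55), ([290.0, 210.0, 17.0, 18.0], 0.23)]
bolt_grip [([291.0, 209.0, 14.0, 16.0], 0.42)]
head_hole1 [([273.0, 190.0, 50.0, 34.0], 0.64)]
top [[-0.023  -0.9942  0.1053  0.4579]
 [-0.9993  0.0199 -0.0307  0.0207]
 [ 0.0284 -0.106  -0.994   1.1358]] [[383.6063   0.     275.8647]
 [  0.     383.6063 209.9539]
 [  0.       0.       1.    ]]
jig [([271.0, 215.0, 145.0, 73.0], 0.78)]
head [([306.0, 214.0, 67.0, 29.0], 0.85), ([380.0, 248.0, 35.0, 25.0], 0.63), ([268.0, 213.0, 10.0, 30.0], 0.55)]
rack [([163.0, 252.0, 28.0, 51.0], 0.78)]
tooth1 []
bolt []
head_handle [([308.0, 212.0, 62.0, 29.0], 0.86)]
bolt_grip []
head_hole1 [([308.0, 214.0, 65.0, 37.0], 0.91)]
```

View pics/top0.png

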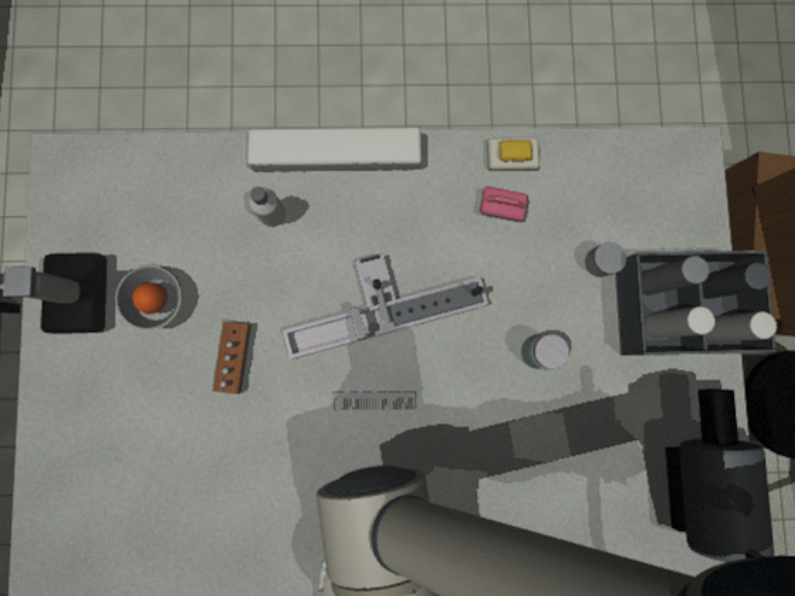

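View pics/scene0.png

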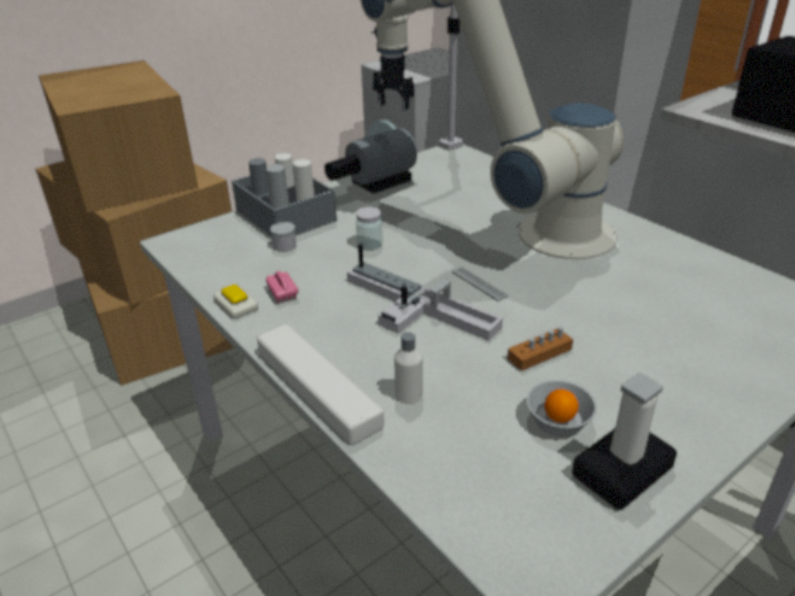

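The top view shows the jig with its loading end at the right: handle at about (480,291), knob at (377,284), head holes between (395,312) and (470,295). The rack is at (232,357) with 4 teeth, at about (234,344), (230,356), (227,369) and (224,384). The bowl lies beyond the rack.

```bash
python3 - <<'E'
from h import *
np.set_printoptions(precision=4,suppress=True)
p=snap("top")
k=1.42
for n,u,v,z in [("rackTopC",235,357,.03),("t",234,344,.052),("t",224,384,.052),("hnd",487,291,.102),("knob",377,284,.084),("jigL",287,340,.03),("jigR",488,292,.03),("hA",398,312,.04),("hB",463,297,.04),("bowl",149,297,.045),("spray",262,200,.15)]:
    print(n,atz(p,u/k,v/k,z))
E
```

```text
rackTopC [0.4628 0.3033 0.03  ]
t [0.4882 0.2998 0.052 ]
t [0.4108 0.3186 0.052 ]
hnd [ 0.5776 -0.1946  0.102 ]
knob [0.5976 0.0163 0.084 ]
jigL [0.4945 0.1996 0.03  ]
jigR [ 0.5838 -0.2116  0.03  ]
hA [ 0.5456 -0.0251  0.04  ]
hB [ 0.5734 -0.158   0.04  ]
bowl [0.5854 0.4701 0.045 ]
spray [0.749  0.2253 0.15  ]
```

```bash
python3 -m pendant '[[[0.92,-0.79,-0.2,0,0,-0.5,0.5],[0.92,-0.79,-0.2,0,0,-0.5,0.5],[0.92,-0.79,-0.2,0,0,-0.5,0.5],[0.92,-0.79,-0.2,0,0,-0.5,0.5],[0.92,-0.79,-0.2,0,0,-0.5,0.5],[0.92,-0.79,-0.2,0,0,-0.5,0.5],[0.92,-0.79,-0.2,0,0,-0.5,0.5],[0.92,-0.79,-0.2,0,0,-0.5,0.5]]]'; python3 - <<'E'
from h import *
np.set_printoptions(precision=4,suppress=True)
print(rows([.54,-.12,.30]),np.array(sense()["tcp_rot"]),eyes.snapshot("wrist")["T_tool_cam"])
E
```

```text
t: 1.75
tcp_pos: [0.3211, -0.3639, 0.3005]
tcp_rot: [[0.528, 0.849, 0.001], [0.849, -0.528, -0.001], [-0.0, 0.001, -1.0]]
force: [0.2, 0.1, -0.0]
width: 0.0421
grasp_force: 0.0
[1.2908 0.2284 0.0016] [[ 0.528   0.8492  0.0006]
 [ 0.8492 -0.528  -0.0008]
 [-0.0004  0.0009 -1.    ]] [[-0.0001 -0.9576 -0.2881  0.0729]
 [ 1.      0.0002 -0.0009  0.0006]
 [ 0.0009 -0.2881  0.9576 -0.1235]
 [ 0.      0.      0.      1.    ]]
```

```bash
python3 -m pendant '[[[0.76,0.07,0,0,0,-0.49,0.5],[0.76,0.07,0,0,0,-0.49,0.5],[0.76,0.07,0,0,0,-0.49,0.5],[0.76,0.07,0,0,0,-0.49,0.5],[0.76,0.07,0,0,0,-0.49,0.5],[0.76,0.07,0,0,0,-0.49,0.5],[0.76,0.07,0,0,0,-0.49,0.5]]]'; python3 - <<'E'
from h import *
print(rows([.55,-.06,.30]))
E
```

```text
t: 2.5
tcp_pos: [0.4353, -0.2143, 0.2997]
tcp_rot: [[-0.205, 0.979, -0.001], [0.979, 0.205, -0.0], [0.0, -0.001, -1.0]]
force: [-0.0, -0.2, -0.1]
width: 0.0427
grasp_force: 0.0
[ 0.5102  0.5752 -0.0016]
```

```bash
python3 -m pendant '[[[0.51,0.575,0,0,0,0,0.5],[0.51,0.575,0,0,0,0,0.5],[0.51,0.575,0,0,0,0,0.5],[0.51,0.575,0,0,0,0,0.5],[0.51,0.575,0,0,0,0,0.5],[0.51,0.575,0,0,0,0,0.5]]]'; cat > b.py <<'E'
from h import *
import sys
np.set_printoptions(precision=4,suppress=True)
p=snap("wrist");cv2.imwrite(f"pics/{sys.argv[1]}.png",cv2.resize(p["color"],None,fx=1.42,fy=1.42))
json.dump({"T":np.array(p["cam_to_world"]).tolist(),"K":np.array(p["mtx"]).tolist()},open(f"{sys.argv[1]}.json","w"))
cv2.imwrite(f"{sys.argv[1]}_raw.png",p["color"])
for l in sys.argv[2:]:
    l,z=l.split(":")
    for d in spotter.boxes_of(l,p)[:8]:
        r=d["rect"];print(l,np.round(r,1),round(d["confidence"],2),atz(p,r[0],r[1],float(z))[:2])
E
python3 b.py w1 head_hole1:.04 head_handle:.1 bolt_grip:.084
```

```text
t: 3.1
tcp_pos: [0.5497, -0.059, 0.2996]
tcp_rot: [[-0.206, 0.979, -0.001], [0.979, 0.206, -0.0], [-0.0, -0.001, -1.0]]
force: [-1.1, -1.1, -0.1]
width: 0.0427
grasp_force: 0.0
head_hole1 [285.7 217.   43.6 162.3] 0.88 [ 0.5653 -0.1058]
head_handle [284.1 219.8  37.5 159.4] 0.59 [ 0.5595 -0.0908]
bolt_grip [313.9 128.6  79.   14.7] 0.73 [0.5703 0.0089]
```

View pics/w1.png

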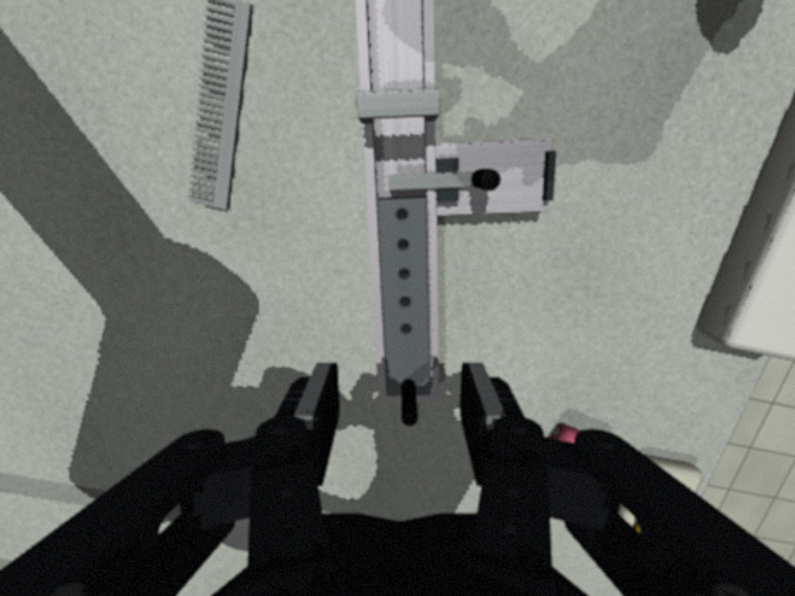

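The wrist view shows all five empty holes at about x=402 to 406 and y=213, 243, 273, 301, 328 (display pixels). The knob top is at (487,180), the bolt tongue is home at (415,182), and the handle is at (408,385..420). I'll move a little lower and closer for a second view.

```bash
python3 -m pendant '[[[0.12,0,0.3,0,0,0,0.5],[0.12,0,0.3,0,0,0,0.5],[0.12,0,0.3,0,0,0,0.5],[0.12,0,0.3,0,0,0,0.5]]]'; python3 b.py w2; cat > holes.py <<'E'
from h import *
np.set_printoptions(precision=4,suppress=True)
def load(n):
    j=json.load(open(n+".json")); return {"cam_to_world":j["T"],"mtx":j["K"]},cv2.imread(n+"_raw.png",0).astype(float)
def dark(g,u,v,r):
    u0,v0=int(round(u)),int(round(v)); w=g[v0-r:v0+r+1,u0-r:u0+r+1]
    wt=np.clip(np.percentile(w,60)-8-w,0,None); yy,xx=np.mgrid[-r:r+1,-r:r+1]
    return u0+(wt*xx).sum()/wt.sum(), v0+(wt*yy).sum()/wt.sum()
if __name__=="__main__":
    p1,g1=load("w1");p2,g2=load("w2");P=[]
    for u,v in [(402,213),(403,243),(404,273),(405,301),(406,328)]:
        a=dark(g1,u/1.42,v/1.42,5);a=dark(g1,*a,5)
        X=atz(p1,*a,.04);b=proj(p2,X);
        for _ in range(3): b=dark(g2,*b,7)
        t=tri([ray(p1,*a),ray(p2,*b)]);print(np.array(a),np.array(b),"z40:",X[:2],atz(p2,*b,.04)[:2],"tri",t); P.append(atz(p2,*b,.04)[:2])
    P=np.array(P);d=np.array([79.5,53.5,27.5,1.5,-24.5])/1000
    # fit P = c + d*y
    ang=np.arctan2(*(-(np.polyfit(d,P[:,0],1)[0]),np.polyfit(d,P[:,1],1)[0]))
    print("yaw",np.degrees(ang),"scale",np.linalg.norm(np.polyfit(d,P,1)[0]),"head origin",np.polyfit(d,P,1)[1])
E
python3 holes.py
```

```text
t: 3.7
tcp_pos: [0.5435, -0.0298, 0.2258]
tcp_rot: [[-0.209, 0.978, 0.0], [0.978, 0.209, -0.0], [-0.0, -0.0, -1.0]]
force: [-0.1, -0.0, 1.2]
width: 0.0425
grasp_force: 0.0
[282.6542 150.1785] [282.8016 187.2578] z40: [ 0.544  -0.0238] [ 0.544  -0.0237] tri [ 0.544  -0.0239  0.0391]
[283.4222 171.5302] [283.5738 211.809 ] z40: [ 0.5503 -0.0489] [ 0.5502 -0.0488] tri [ 0.5503 -0.0491  0.0388]
[284.1967 192.0525] [284.4829 235.3042] z40: [ 0.5566 -0.074 ] [ 0.5566 -0.0739] tri [ 0.5566 -0.0742  0.0391]
[284.8558 211.8125] [285.1644 257.8299] z40: [ 0.5628 -0.0992] [ 0.5628 -0.0992] tri [ 0.5628 -0.0992  0.0398]
[285.5101 230.8816] [285.8182 279.8182] z40: [ 0.5691 -0.1243] [ 0.5691 -0.1249] tri [ 0.5688 -0.1233  0.043 ]
yaw 13.983819843472821 scale 1.0020482627354004 head origin [ 0.5632 -0.1008]
```

View pics/w2.png

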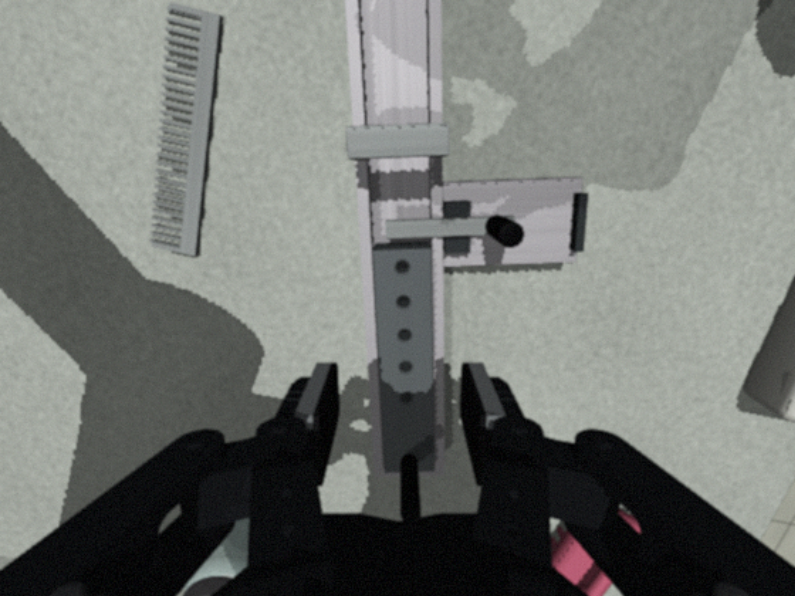

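```bash
python3 -m pendant '[[[0.67,0.02,-0.1,0,0,-0.36,0.5],[0.67,0.02,-0.1,0,0,-0.36,0.5],[0.67,0.02,-0.1,0,0,-0.36,0.5],[0.67,0.02,-0.1,0,0,-0.36,0.5],[0.67,0.02,-0.1,0,0,-0.36,0.5],[0.67,0.02,-0.1,0,0,-0.36,0.5]]]'; python3 - <<'E'
from h import *
print(rows([.484,.301,.25]))
E
```

```text
t: 4.35
tcp_pos: [0.5141, 0.1356, 0.2515]
tcp_rot: [[-0.7, 0.714, 0.003], [0.714, 0.7, 0.0], [-0.002, 0.002, -1.0]]
force: [0.5, 0.3, -0.6]
width: 0.0426
grasp_force: 0.0
[0.5568 0.377  0.0057]
```

```bash
python3 -m pendant '[[[0.56,0.375,0.005,0,0,-0.35,0.5],[0.56,0.375,0.005,0,0,-0.35,0.5],[0.56,0.375,0.005,0,0,-0.35,0.5],[0.56,0.375,0.005,0,0,-0.35,0.5],[0.56,0.375,0.005,0,0,-0.35,0.5],[0.56,0.375,0.005,0,0,-0.35,0.5]]]'; python3 b.py w3 tooth1:.052 rack:.03
```

```text
t: 4.95
tcp_pos: [0.4827, 0.3005, 0.249]
tcp_rot: [[-0.969, 0.246, 0.001], [0.246, 0.969, -0.0], [-0.001, -0.0, -1.0]]
force: [-0.3, -0.8, -0.1]
width: 0.0426
grasp_force: 0.0
tooth1 [288.9 145.1  12.7  15.8] 0.68 [0.439  0.3191]
tooth1 [293.2 193.4  16.3  18.9] 0.67 [0.4884 0.3116]
tooth1 [ 30.3 306.7  57.4  62.8] 0.22 [ 0.5453 -0.0204]
rack [289.1 164.9  54.9 131. ] 0.74 [0.4615 0.3144]
rack [ 30.4 305.4  55.3  61.6] 0.68 [ 0.5528 -0.0426]
rack [289.2 144.6  14.1  14.8] 0.18 [0.4404 0.3197]
```

View pics/w3.png

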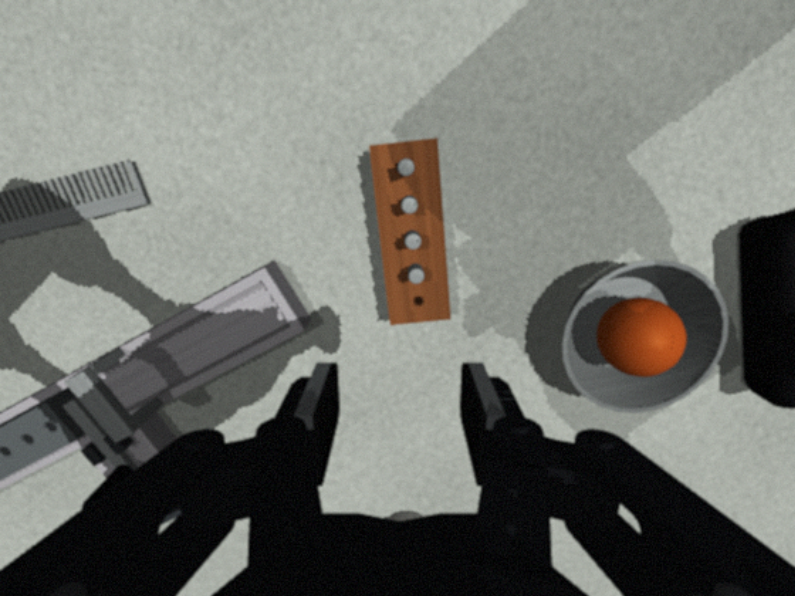

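The rack holds four teeth, with heads at display (406,167), (410,205), (413,241) and (417,275); the fifth hole, at (418,300), is empty. I'll approach the nearest tooth and measure again from there.

```bash
cat > teeth.py <<'E'
from h import *
import sys
np.set_printoptions(precision=4,suppress=True)
def find(p):
    hsv=cv2.cvtColor(p["color"],cv2.COLOR_BGR2HSV)
    br=cv2.inRange(hsv,(3,90,25),(16,255,200))
    T=np.array(p["cam_to_world"])
    cs=[c for c in cv2.findContours(br,0,2)[0] if cv2.contourArea(c)>400]
    # rack: least saturated-bright (ball is bright orange)
    cs=[c for c in cs if cv2.mean(hsv,cv2.drawContours(np.zeros_like(br),[c],-1,255,-1))[2]<185]
    c=max(cs,key=cv2.contourArea); hull=cv2.convexHull(c)
    m=cv2.drawContours(np.zeros_like(br),[hull],-1,255,-1)
    g=cv2.inRange(hsv,(0,0,90),(180,80,255))&cv2.erode(m,np.ones((5,5)))
    n,_,st,ce=cv2.connectedComponentsWithStats(g)
    return [ce[i] for i in range(1,n) if st[i,4]>25],cv2.minAreaRect(hull)
if __name__=="__main__":
    p=snap("wrist");t,r=find(p);t=sorted(t,key=lambda q:-q[1])
    json.dump([[*ray(p,*q)[0],*ray(p,*q)[1]] for q in t],open(sys.argv[1],"w"))
    P=np.array([atz(p,*q,.050) for q in t])
    for q,X in zip(t,P): print(q,X[:2],"rows to z.05:",rows([X[0],X[1],.05]))
    if len(P)>1:
        d=P[-1]-P[0];R=np.array(sense()["tcp_rot"])
        e=R.T@d; print("len",np.linalg.norm(d),"turn units about tool z",np.degrees(np.arctan2(e[1],e[0]))/90)
    if len(sys.argv)>2:
        old=json.load(open(sys.argv[2]))
        for a in json.load(open(sys.argv[1])):
            a=np.array(a)
            best=min(old,key=lambda o:np.linalg.norm(np.array(o[:3])+np.array(o[3:])*(.05-o[2])/o[5]-a[:3]-a[3:]*(.05-a[2])/a[5]))
            print("tri",tri([(a[:3],a[3:]),(np.array(best[:3]),np.array(best[3:]))]))
E
python3 teeth.py t1.json
```

```text
[293.2571 193.9429] [0.4893 0.3111] rows to z.05: [-0.0156  0.0489  0.7957]
[291.0183 169.5505] [0.4636 0.3149] rows to z.05: [0.088  0.0386 0.7957]
[288.6552 144.0517] [0.4379 0.3187] rows to z.05: [0.1914 0.0281 0.7957]
[286.1538 117.2051] [0.4121 0.3225] rows to z.05: [0.2952 0.0176 0.7957]
len 0.07809096626522387 turn units about tool z -0.06395461053795029
```

```bash
python3 -m pendant '[[[-0.015,0.048,0.4,0,0,-0.064,0.5],[-0.015,0.048,0.4,0,0,-0.064,0.5],[-0.015,0.048,0.4,0,0,-0.064,0.5],[-0.015,0.048,0.4,0,0,-0.064,0.5]]]'; python3 teeth.py t2.json t1.json;  python3 b.py w4
```

```text
t: 5.55
tcp_pos: [0.4885, 0.3116, 0.1492]
tcp_rot: [[-0.989, 0.145, -0.001], [0.145, 0.989, -0.001], [0.001, -0.001, -1.0]]
force: [0.5, 0.8, 0.3]
width: 0.0426
grasp_force: 0.0
[281.4211 221.5895] [0.4895 0.311 ] rows to z.05: [-0.0014 -0.0043  0.4022]
[281.5 187.5] [0.4637 0.3149] rows to z.05: [ 0.1029 -0.004   0.4021]
[281.4077 151.0043] [0.4379 0.3186] rows to z.05: [ 0.2075 -0.0043  0.402 ]
[281.2656 112.2773] [0.4122 0.3222] rows to z.05: [ 0.3112 -0.0047  0.4018]
len 0.07815698638092776 turn units about tool z -0.0008915540277694361
tri [0.4887 0.3111 0.0525]
tri [0.4631 0.315  0.0529]
tri [0.4375 0.3187 0.0538]
tri [0.4122 0.3224 0.0525]
```

View pics/w4.png

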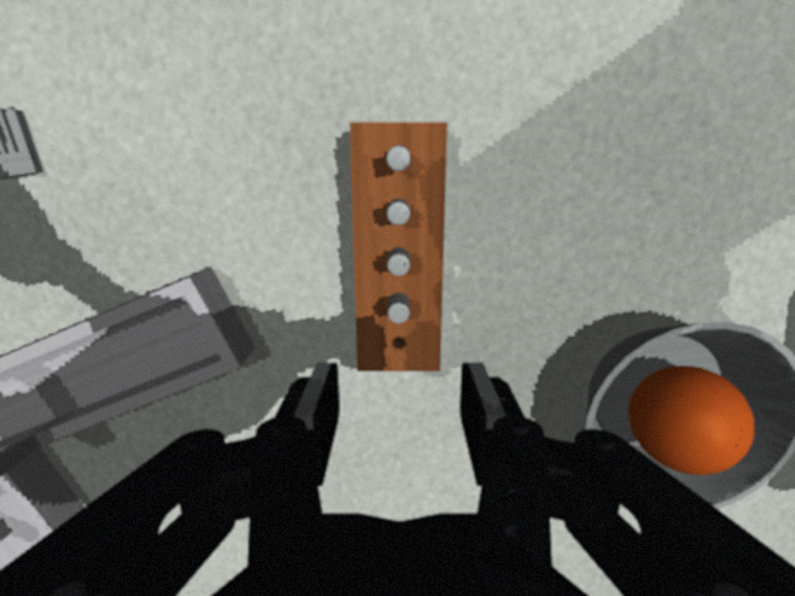

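```bash
python3 -m pendant '[[[0,-0.003,0.2,0,0,0,0.5],[0,-0.004,0.3,0,0,0,0.5],[0,-0.004,0.36,0,0,0,0.5],[0,-0.004,0.39,0,0,0,0.5],[0,-0.004,0.39,0,0,0,0.5],[0,-0.004,0.39,0,0,0,0],[0,-0.004,0.39,0,0,0,0],[0,-0.004,0.39,0,0,0,0],[0,-0.004,0.39,0,0,0,0],[0,-0.004,0.39,0,0,0,0]]]'
```

```text
t: 6.65
tcp_pos: [0.489, 0.3116, 0.0526]
tcp_rot: [[-0.99, 0.143, 0.002], [0.143, 0.99, 0.001], [-0.002, 0.001, -1.0]]
force: [-0.2, -0.4, 10.1]
width: 0.0095
grasp_force: 58.6
```

```bash
python3 -m pendant '[[[0,0,-0.04,0,0,0,0],[0,0,-0.1,0,0,0,0],[0,0,-0.2,0,0,0,0],[0,0,-0.35,0,0,0,0],[0,0,-0.35,0,0,0,0]]]'; python3 teeth.py t3.json;python3 b.py w5
```

```text
t: 7.15
tcp_pos: [0.4903, 0.3124, 0.1439]
tcp_rot: [[-0.99, 0.143, 0.007], [0.143, 0.99, 0.003], [-0.006, 0.004, -1.0]]
force: [0.3, -1.0, 0.1]
width: 0.0091
grasp_force: 58.5
[279.2578 185.7333] [0.4637 0.3147] rows to z.05: [ 0.1055 -0.0049  0.3667]
[279.3373 148.4137] [0.438  0.3186] rows to z.05: [ 0.2095 -0.0045  0.3663]
[279.2741 108.2111] [0.4122 0.3223] rows to z.05: [ 0.3137 -0.0045  0.3659]
len 0.052042501682207774 turn units about tool z 0.001238517165151405
```

View pics/w5.png

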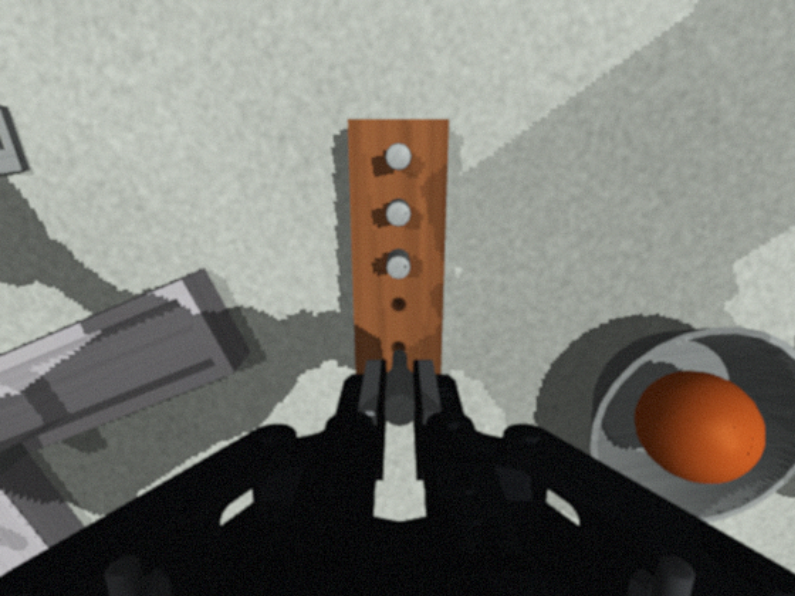

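The tooth is held, seen between the pads at (400,385). Three are left in the rack.

```bash
python3 -m pendant '[[[-0.2,-0.65,-0.1,0,0,0.376,0],[-0.2,-0.65,-0.1,0,0,0.376,0],[-0.2,-0.65,-0.1,0,0,0.376,0],[-0.2,-0.65,-0.1,0,0,0.376,0],[-0.2,-0.65,-0.1,0,0,0.376,0],[-0.2,-0.65,-0.1,0,0,0.376,0]]]'; cat > go.py <<'E'
from h import *
import sys
x,y,z,hd=map(float,sys.argv[1:5]);s=sense();R=np.array(s["tcp_rot"])
from scipy.spatial.transform import Rotation as Ro
h=np.radians(hd);G=np.array([[np.cos(h),np.sin(h),0],[np.sin(h),-np.cos(h),0],[0,0,-1]])
print("ROW",rows([x,y,z]),np.round(Ro.from_matrix(R.T@G).as_rotvec()/(np.pi/2),4))
E
python3 go.py .544 -.0238 .165 104
```

```text
t: 7.85
tcp_pos: [0.5141, 0.143, 0.1632]
tcp_rot: [[-0.742, 0.67, -0.001], [0.67, 0.742, -0.0], [0.001, -0.001, -1.0]]
force: [0.9, -0.2, 0.5]
width: 0.0093
grasp_force: 58.7
ROW [-0.5356 -0.4152 -0.0072] [-0.0006 -0.0004  0.3771]
```

```bash
python3 -m pendant '[[[-0.535,-0.415,-0.007,0,0,0.377,0],[-0.535,-0.415,-0.007,0,0,0.377,0],[-0.535,-0.415,-0.007,0,0,0.377,0],[-0.535,-0.415,-0.007,0,0,0.377,0],[-0.535,-0.415,-0.007,0,0,0.377,0],[-0.535,-0.415,-0.007,0,0,0.377,0],[-0.535,-0.415,-0.007,0,0,0.377,0]]]'; python3 go.py .544 -.0238 .0626 104
```

```text
t: 8.55
tcp_pos: [0.5438, -0.0218, 0.1651]
tcp_rot: [[-0.246, 0.969, -0.001], [0.969, 0.246, 0.0], [0.001, -0.001, -1.0]]
force: [0.4, -0.1, -0.4]
width: 0.0095
grasp_force: 58.7
ROW [-0.008  -0.0009  0.4102] [-0.0005 -0.0004  0.0026]
```

```bash
python3 -m pendant '[[[-0.008,-0.001,0.15,0,0,0,0],[-0.008,-0.001,0.28,0,0,0,0],[-0.008,-0.001,0.28,0,0,0,0],[-0.008,-0.001,0.28,0,0,0,0]]]'; python3 go.py .544 -.0238 .0626 104;python3 b.py w6
```

```text
t: 8.95
tcp_pos: [0.5443, -0.0244, 0.0958]
tcp_rot: [[-0.244, 0.97, -0.001], [0.97, 0.244, 0.0], [0.001, -0.001, -1.0]]
force: [0.6, 0.1, 0.4]
width: 0.0095
grasp_force: 58.7
ROW [ 0.0024 -0.0003  0.1328] [-0.0007 -0.0003  0.0013]
```

View pics/w6.png

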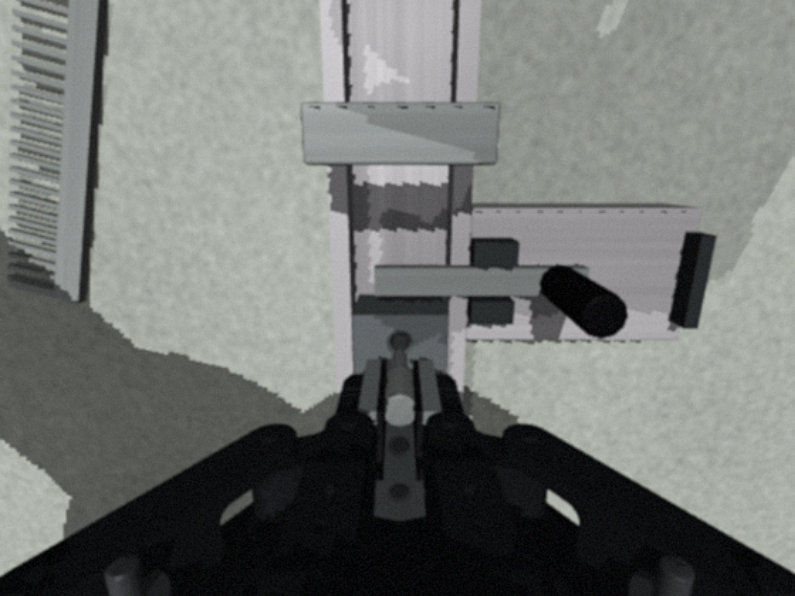

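The tooth's foot is just above the first hole, at (400,340), and lined up with it. Lowering now.

```bash
python3 -m pendant '[[[0.002,0,0.03,0,0,0,0],[0.002,0,0.06,0,0,0,0],[0.002,0,0.09,0,0,0,0],[0.002,0,0.115,0,0,0,0],[0.002,0,0.134,0,0,0,0],[0.002,0,0.134,0,0,0,0],[0.002,0,0.134,0,0,0,0]]]'
```

```text
t: 9.7
tcp_pos: [0.5443, -0.0249, 0.0623]
tcp_rot: [[-0.242, 0.97, 0.0], [0.97, 0.242, 0.0], [-0.0, 0.0, -1.0]]
force: [-3.8, 2.1, 15.8]
width: 0.0094
grasp_force: 60.4
```

```bash
python3 -m pendant '[[[0.002,0,0,0,0,0,0.5],[0.002,0,0,0,0,0,0.5],[0.002,0,0,0,0,0,0.5],[0,0,-0.15,0,0,0,0.5],[-0.1,0,-0.3,0,0,0,0.5],[-0.28,0,-0.45,0,0,0,0.5],[-0.28,0,-0.45,0,0,0,0.5],[-0.28,0,-0.45,0,0,0,0.5]]]';python3 b.py w7; python3 go.py .5141 .136 .25 137
```

```text
t: 10.5
tcp_pos: [0.5619, -0.0939, 0.1752]
tcp_rot: [[-0.24, 0.971, 0.002], [0.971, 0.24, -0.001], [-0.001, 0.002, -1.0]]
force: [-0.2, 1.3, 0.2]
width: 0.043
grasp_force: 0.0
ROW [ 0.9334  0.0385 -0.3037] [-1.000e-04 -3.000e-04 -3.675e-01]
```

View pics/w7.png

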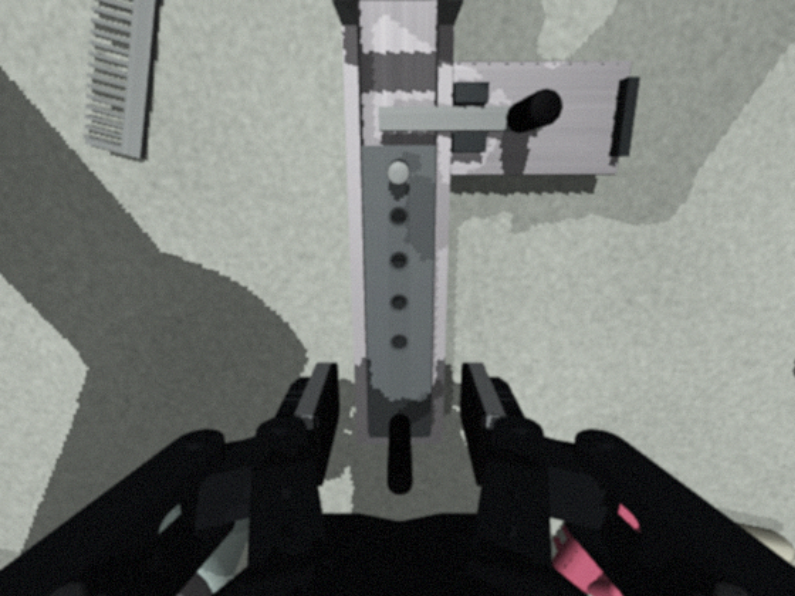

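Tooth 1 stands in hole 1 at (399,172). The other holes are empty, at (398,215), (399,260), (399,301) and (399,341). I'll measure the holes again and go for the next tooth.

```bash
cat > hv.py <<'E'
from holes import *
import sys
# hv.py name guesses...(display px) : hole positions at z .04
p,g=load(sys.argv[1])
for a in sys.argv[2:]:
    b=np.array(list(map(float,a.split(","))))/1.42
    for _ in range(3): b=dark(g,*b,7)
    print(np.array(b)*1.42,atz(p,*b,.04)[:2])
E
python3 hv.py w7 398,215 399,260 399,301 399,341
python3 -m pendant '[[[0.933,0.039,-0.24,0,0,-0.368,0.5],[0.933,0.039,-0.24,0,0,-0.368,0.5],[0.933,0.039,-0.24,0,0,-0.368,0.5],[0.933,0.039,-0.24,0,0,-0.368,0.5],[0.933,0.039,-0.24,0,0,-0.368,0.5],[0.933,0.039,-0.24,0,0,-0.368,0.5],[0.933,0.039,-0.24,0,0,-0.368,0.5]]]'
python3 go.py .484 .303 .20 171.7
```

```text
[398.1188 215.4078] [ 0.5504 -0.0491]
[398.255  259.5096] [ 0.5567 -0.0741]
[398.253  301.2978] [ 0.5629 -0.0991]
[398.5234 341.1475] [ 0.5692 -0.1244]
t: 11.25
tcp_pos: [0.513, 0.1373, 0.2332]
tcp_rot: [[-0.734, 0.679, -0.002], [0.679, 0.734, -0.0], [0.001, -0.002, -1.0]]
force: [0.6, -0.9, 0.2]
width: 0.0428
grasp_force: 0.0
ROW [0.5349 0.4084 0.1329] [-0.0008 -0.0012 -0.3826]
```

Head unmoved.

```bash
python3 -m pendant '[[[0.535,0.408,0.133,0,0,-0.383,0.5],[0.535,0.408,0.133,0,0,-0.383,0.5],[0.535,0.408,0.133,0,0,-0.383,0.5],[0.535,0.408,0.133,0,0,-0.383,0.5],[0.535,0.408,0.133,0,0,-0.383,0.5],[0.535,0.408,0.133,0,0,-0.383,0.5]]]'; python3 teeth.py t4.json t2.json
```

```text
t: 11.85
tcp_pos: [0.4854, 0.3009, 0.2]
tcp_rot: [[-0.989, 0.148, -0.002], [0.148, 0.989, -0.001], [0.002, -0.002, -1.0]]
force: [0.2, -0.2, 0.0]
width: 0.0423
grasp_force: 0.0
[294.0205 177.0411] [0.4637 0.3149] rows to z.05: [0.0948 0.0446 0.6016]
[294.2338 147.1494] [0.438  0.3186] rows to z.05: [0.1986 0.044  0.6017]
[294.5793 115.2927] [0.4122 0.3225] rows to z.05: [0.3032 0.0437 0.6019]
len 0.05210722734712084 turn units about tool z -0.002523156568379219
tri [0.4635 0.3149 0.0512]
tri [0.4379 0.3186 0.0507]
tri [0.4122 0.3223 0.0554]
```

```bash
python3 -m pendant '[[[0.095,0.044,0.2,0,0,0,0.5],[0.095,0.044,0.36,0,0,0,0.5],[0.095,0.044,0.36,0,0,0,0.5],[0.095,0.044,0.48,0,0,0,0.5],[0.095,0.044,0.56,0,0,0,0.5],[0.095,0.044,0.59,0,0,0,0.5],[0.095,0.044,0.59,0,0,0,0.5],[0.095,0.044,0.59,0,0,0,0],[0.095,0.044,0.59,0,0,0,0],[0.095,0.044,0.59,0,0,0,0],[0.095,0.044,0.59,0,0,0,0],[0.095,0.044,0.59,0,0,0,0]]]'
```

```text
t: 13.1
tcp_pos: [0.4646, 0.3162, 0.0551]
tcp_rot: [[-0.989, 0.146, 0.002], [0.146, 0.989, 0.001], [-0.002, 0.001, -1.0]]
force: [-0.3, -2.4, 9.8]
width: 0.0091
grasp_force: 58.7
```

```bash
python3 -m pendant '[[[0,0,-0.04,0,0,0,0],[0,0,-0.1,0,0,0,0],[0,0,-0.25,0,0,0,0],[0,0,-0.43,0,0,0,0],[0,0,-0.43,0,0,0,0]]]'; python3 go.py .514 .143 .165 138
```

```text
t: 13.6
tcp_pos: [0.4661, 0.3174, 0.1674]
tcp_rot: [[-0.989, 0.146, 0.008], [0.146, 0.989, 0.004], [-0.007, 0.005, -1.0]]
force: [0.4, 0.2, -0.5]
width: 0.009
grasp_force: 58.6
ROW [-0.2914 -0.6621  0.0082] [0.0046 0.0033 0.3731]
```

```bash
python3 -m pendant '[[[-0.29,-0.66,0,0,0,0.373,0],[-0.29,-0.66,0,0,0,0.373,0],[-0.29,-0.66,0,0,0,0.373,0],[-0.29,-0.66,0,0,0,0.373,0],[-0.29,-0.66,0,0,0,0.373,0],[-0.29,-0.66,0,0,0,0.373,0],[-0.29,-0.66,0,0,0,0.373,0]]]'; python3 go.py .5506 -.0501 .165 104
```

```text
t: 14.3
tcp_pos: [0.5112, 0.1429, 0.1616]
tcp_rot: [[-0.745, 0.668, 0.0], [0.668, 0.745, 0.0], [-0.0, 0.0, -1.0]]
force: [0.5, 1.0, -0.1]
width: 0.009
grasp_force: 58.7
ROW [-0.6327 -0.4697 -0.0137] [ 3.000e-04 -1.000e-04  3.791e-01]
```

```bash
python3 -m pendant '[[[-0.633,-0.47,-0.014,0,0,0.379,0],[-0.633,-0.47,-0.014,0,0,0.379,0],[-0.633,-0.47,-0.014,0,0,0.379,0],[-0.633,-0.47,-0.014,0,0,0.379,0],[-0.633,-0.47,-0.014,0,0,0.379,0],[-0.633,-0.47,-0.014,0,0,0.379,0],[-0.633,-0.47,0.28,0,0,0.379,0],[-0.633,-0.47,0.25,0,0,0.379,0],[-0.633,-0.47,0.25,0,0,0.379,0]]]'; python3 go.py .5506 -.0501 .0648 104
```

```text
t: 15.2
tcp_pos: [0.5488, -0.0489, 0.0967]
tcp_rot: [[-0.244, 0.97, -0.005], [0.97, 0.244, 0.001], [0.002, -0.004, -1.0]]
force: [0.3, 0.0, 0.3]
width: 0.0094
grasp_force: 58.7
ROW [-0.0068  0.0064  0.1277] [-0.0026 -0.0014  0.0012]
```

```bash
python3 -m pendant '[[[0,0,0.01,0,0,0,0],[0,0,0.01,0,0,0,0]]]'; python3 go.py .5506 -.0501 .0648 104
```

```text
t: 15.4
tcp_pos: [0.551, -0.0503, 0.0972]
tcp_rot: [[-0.242, 0.97, 0.001], [0.97, 0.242, -0.0], [-0.001, 0.001, -1.0]]
force: [-0.1, -0.8, -0.0]
width: 0.0095
grasp_force: 58.7
ROW [ 0.0013 -0.0015  0.1296] [ 0.0009  0.0004 -0.0001]
```

Settled. Lower and press.

```bash
python3 -m pendant '[[[0.001,-0.001,0.03,0,0,0,0],[0.001,-0.001,0.06,0,0,0,0],[0.001,-0.001,0.09,0,0,0,0],[0.001,-0.001,0.115,0,0,0,0],[0.001,-0.001,0.131,0,0,0,0],[0.001,-0.001,0.131,0,0,0,0],[0.001,-0.001,0.131,0,0,0,0]]]'
```

```text
t: 16.1
tcp_pos: [0.5502, -0.0508, 0.0643]
tcp_rot: [[-0.24, 0.971, 0.001], [0.971, 0.24, -0.0], [-0.0, 0.001, -1.0]]
force: [-6.4, 2.5, 26.3]
width: 0.0091
grasp_force: 61.6
```

```bash
python3 -m pendant '[[[0.001,0,0,0,0,0,0.5],[0.001,0,0,0,0,0,0.5],[0.001,0,0,0,0,0,0.5],[0,0,-0.15,0,0,0,0.5],[-0.1,0,-0.3,0,0,0,0.5],[-0.18,0,-0.45,0,0,0,0.5],[-0.18,0,-0.45,0,0,0,0.5],[-0.18,0,-0.45,0,0,0,0.5]]]';python3 b.py w8; python3 hv.py w8  399,260 399,301 399,341; python3 go.py .513 .136 .235 138
```

```text
t: 16.9
tcp_pos: [0.5611, -0.0949, 0.1763]
tcp_rot: [[-0.239, 0.971, 0.001], [0.971, 0.239, -0.0], [-0.001, 0.001, -1.0]]
force: [-0.1, 0.3, -1.1]
width: 0.0429
grasp_force: 0.0
[399.8153 257.9964] [ 0.5566 -0.0741]
[399.9714 299.6935] [ 0.5628 -0.0992]
[400.2484 339.3922] [ 0.5692 -0.1243]
ROW [ 0.9401  0.0365 -0.2382] [-3.000e-04 -4.000e-04 -3.792e-01]
```

```bash
python3 -m pendant '[[[0.94,0.037,-0.238,0,0,-0.379,0.5],[0.94,0.037,-0.238,0,0,-0.379,0.5],[0.94,0.037,-0.238,0,0,-0.379,0.5],[0.94,0.037,-0.238,0,0,-0.379,0.5],[0.94,0.037,-0.238,0,0,-0.379,0.5],[0.94,0.037,-0.238,0,0,-0.379,0.5],[0.94,0.037,-0.238,0,0,-0.379,0.5]]]'
python3 go.py .484 .303 .20 171.7
```

```text
t: 17.65
tcp_pos: [0.5125, 0.1368, 0.2343]
tcp_rot: [[-0.745, 0.667, -0.002], [0.667, 0.745, -0.0], [0.001, -0.002, -1.0]]
force: [0.7, -0.2, -0.5]
width: 0.0429
grasp_force: 0.0
ROW [0.5283 0.4192 0.1372] [-0.0008 -0.001  -0.3728]
```

View pics/w8.png

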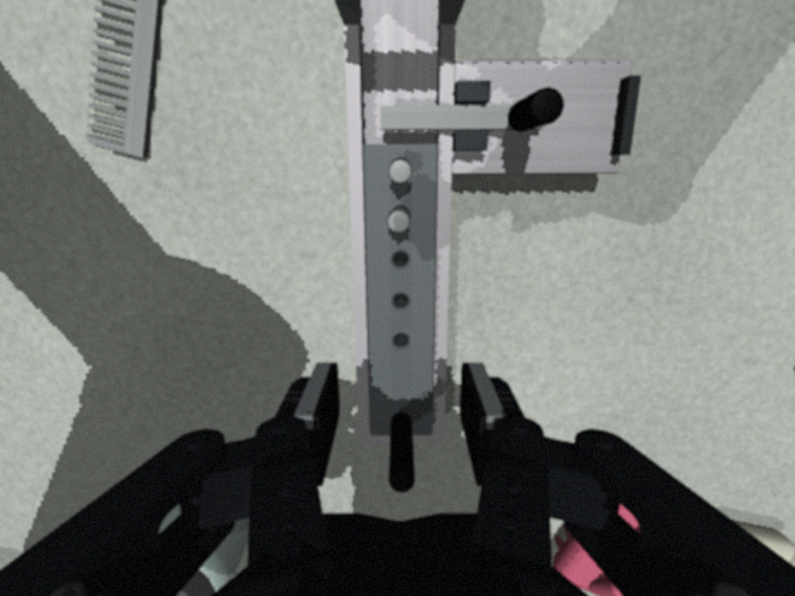

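Tooth 2 is in hole 2 at (399,220); holes 3 to 5 are still empty. Next tooth.

```bash
python3 -m pendant '[[[0.528,0.419,0.137,0,0,-0.373,0.5],[0.528,0.419,0.137,0,0,-0.373,0.5],[0.528,0.419,0.137,0,0,-0.373,0.5],[0.528,0.419,0.137,0,0,-0.373,0.5],[0.528,0.419,0.137,0,0,-0.373,0.5],[0.528,0.419,0.137,0,0,-0.373,0.5],[0.528,0.419,0.137,0,0,-0.373,0.5]]]'; python3 teeth.py t5.json t2.json
python3 - <<'E'
from holes import *
p,g=load("w8")
for x,y in [(.5440,-.0238),(.5503,-.0490)]:
    print([np.round(proj(p,[x,y,z])*1.42,1) for z in (.062,.066,.07)])
E
```

```text
t: 18.35
tcp_pos: [0.4858, 0.3006, 0.2008]
tcp_rot: [[-0.989, 0.15, -0.001], [0.15, 0.989, -0.001], [0.001, -0.001, -1.0]]
force: [0.4, -0.4, 0.3]
width: 0.0429
grasp_force: 0.0
[320.5817 135.9477] [0.4327 0.342 ] rows to z.05: [0.2347 0.1322 0.6041]
[321.     103.6188] [0.4068 0.3453] rows to z.05: [0.339  0.1298 0.6041]
len 0.02609296644561068 turn units about tool z -0.014486038049604234
tri [0.4199 0.3211 0.2347]
tri [0.4136 0.3216 0.2398]
[array([399.6, 166.6]), array([399.7, 166.6]), array([399.7, 166.6])]
[array([399.8, 217.9]), array([399.8, 218.7]), array([399.8, 219.6])]
```

The rack has been knocked about 24 mm in +y, so I'm using the fresh measurement.

```bash
python3 -m pendant '[[[0.235,0.132,0.2,0,0,-0.014,0.5],[0.235,0.132,0.3,0,0,-0.014,0.5],[0.235,0.132,0.3,0,0,-0.014,0.5],[0.235,0.132,0.3,0,0,-0.014,0.5]]]'; python3 teeth.py t6.json t5.json
```

```text
t: 18.8
tcp_pos: [0.432, 0.3425, 0.1257]
tcp_rot: [[-0.992, 0.126, -0.001], [0.126, 0.992, -0.001], [0.001, -0.001, -1.0]]
force: [0.6, -0.3, 0.7]
width: 0.0427
grasp_force: 0.0
[280.85   229.2833] [0.4307 0.3418] rows to z.05: [ 0.0093 -0.0049  0.307 ]
[280.8988 195.0688] [0.4071 0.3449] rows to z.05: [ 0.1044 -0.0048  0.3069]
len 0.023763584914343754 turn units about tool z 0.0007743410521526829
tri [0.4328 0.3421 0.0449]
tri [0.4068 0.345  0.0515]
```

```bash
python3 -m pendant '[[[0,-0.004,0.12,0,0,0,0.5],[0,-0.004,0.22,0,0,0,0.5],[0,-0.004,0.27,0,0,0,0.5],[0,-0.004,0.294,0,0,0,0.5],[0,-0.004,0.294,0,0,0,0.5],[0,-0.004,0.294,0,0,0,0],[0,-0.004,0.294,0,0,0,0],[0,-0.004,0.294,0,0,0,0],[0,-0.004,0.294,0,0,0,0],[0,-0.004,0.294,0,0,0,0]]]'
```

```text
t: 19.85
tcp_pos: [0.4326, 0.3426, 0.0537]
tcp_rot: [[-0.992, 0.125, 0.002], [0.125, 0.992, 0.001], [-0.001, 0.001, -1.0]]
force: [0.7, -0.6, 8.0]
width: 0.0092
grasp_force: 58.6
```

```bash
python3 -m pendant '[[[0,0,-0.04,0,0,0,0],[0,0,-0.1,0,0,0,0],[0,0,-0.25,0,0,0,0],[0,0,-0.44,0,0,0,0],[0,0,-0.44,0,0,0,0]]]'; python3 go.py .51 .15 .165 138
```

```text
t: 20.35
tcp_pos: [0.4343, 0.3438, 0.169]
tcp_rot: [[-0.992, 0.125, 0.008], [0.125, 0.992, 0.005], [-0.007, 0.006, -1.0]]
force: [0.5, -0.6, -2.4]
width: 0.0091
grasp_force: 58.6
ROW [-0.397  -0.7315  0.0144] [0.0049 0.0032 0.3872]
```

```bash
python3 -m pendant '[[[-0.397,-0.73,0,0,0,0.387,0],[-0.397,-0.73,0,0,0,0.387,0],[-0.397,-0.73,0,0,0,0.387,0],[-0.397,-0.73,0,0,0,0.387,0],[-0.397,-0.73,0,0,0,0.387,0],[-0.397,-0.73,0,0,0,0.387,0],[-0.397,-0.73,0,0,0,0.387,0],[-0.397,-0.73,0,0,0,0.387,0]]]'; python3 go.py .5566 -.0743 .165 104
```

```text
t: 21.15
tcp_pos: [0.5072, 0.15, 0.1629]
tcp_rot: [[-0.745, 0.667, -0.0], [0.667, 0.745, 0.0], [0.0, 0.0, -1.0]]
force: [-0.3, 0.4, -1.1]
width: 0.009
grasp_force: 58.7
ROW [-0.7459 -0.5365 -0.0086] [-0.000e+00 -1.000e-04  3.794e-01]
```

```bash
python3 -m pendant '[[[-0.746,-0.537,-0.009,0,0,0.379,0],[-0.746,-0.537,-0.009,0,0,0.379,0],[-0.746,-0.537,-0.009,0,0,0.379,0],[-0.746,-0.537,-0.009,0,0,0.379,0],[-0.746,-0.537,-0.009,0,0,0.379,0],[-0.746,-0.537,-0.009,0,0,0.379,0],[-0.746,-0.537,-0.009,0,0,0.379,0],[-0.746,-0.537,0.15,0,0,0.379,0],[-0.746,-0.537,0.25,0,0,0.379,0],[-0.746,-0.537,0.25,0,0,0.379,0],[-0.746,-0.537,0.25,0,0,0.379,0],[-0.746,-0.537,0.25,0,0,0.379,0]]]'; python3 go.py .5566 -.0743 .0635 104
```

```text
t: 22.35
tcp_pos: [0.5573, -0.0751, 0.1016]
tcp_rot: [[-0.241, 0.97, 0.002], [0.97, 0.241, -0.0], [-0.001, 0.002, -1.0]]
force: [1.3, 0.2, -0.3]
width: 0.009
grasp_force: 58.7
ROW [ 0.0039 -0.0021  0.1525] [ 0.001   0.0005 -0.0004]
```

```bash
python3 -m pendant '[[[0.003,-0.002,0.03,0,0,0,0],[0.003,-0.002,0.06,0,0,0,0],[0.003,-0.002,0.09,0,0,0,0],[0.003,-0.002,0.115,0,0,0,0],[0.003,-0.002,0.14,0,0,0,0],[0.003,-0.002,0.154,0,0,0,0],[0.003,-0.002,0.154,0,0,0,0],[0.003,-0.002,0.154,0,0,0,0]]]'
```

```text
t: 23.15
tcp_pos: [0.5562, -0.0752, 0.0629]
tcp_rot: [[-0.24, 0.971, 0.001], [0.971, 0.24, -0.0], [-0.0, 0.001, -1.0]]
force: [-7.6, 2.3, 31.3]
width: 0.009
grasp_force: 62.1
```

Seated (31 N down). Release, check, next.

```bash
python3 -m pendant '[[[0.001,0,0,0,0,0,0.5],[0.001,0,0,0,0,0,0.5],[0.001,0,0,0,0,0,0.5],[0,0,-0.15,0,0,0,0.5],[-0.04,0,-0.3,0,0,0,0.5],[-0.08,0,-0.45,0,0,0,0.5],[-0.08,0,-0.45,0,0,0,0.5],[-0.08,0,-0.45,0,0,0,0.5]]]';python3 b.py w9; python3 hv.py w9 400,300 400,339; python3 go.py .51 .14 .235 138
```

```text
t: 23.95
tcp_pos: [0.5609, -0.0948, 0.1747]
tcp_rot: [[-0.24, 0.971, 0.001], [0.971, 0.24, -0.0], [-0.001, 0.001, -1.0]]
force: [0.3, 0.0, -0.3]
width: 0.0425
grasp_force: 0.0
[400.3324 300.6055] [ 0.5629 -0.0991]
[400.5202 340.3846] [ 0.5692 -0.1242]
ROW [ 0.959   0.0296 -0.2448] [-3.000e-04 -3.000e-04 -3.791e-01]
```

View pics/w9.png

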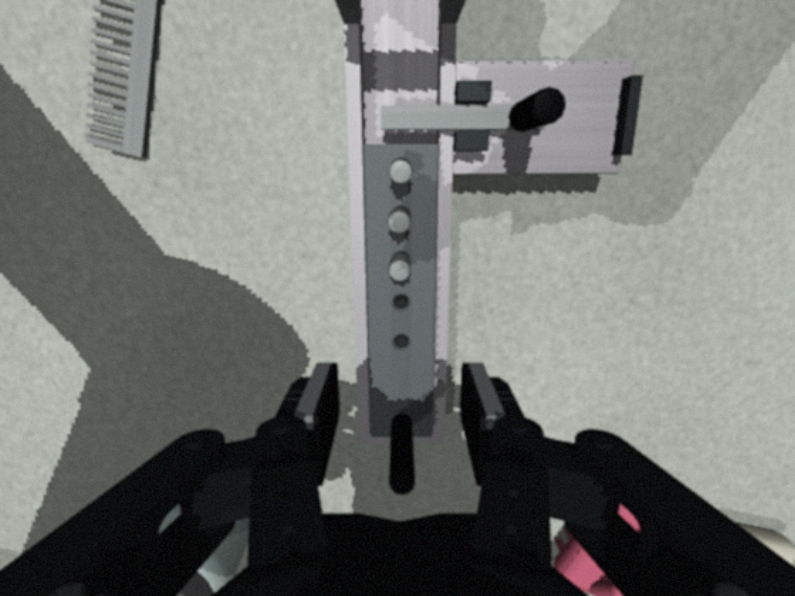

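Three teeth are home, at (401,171), (399,220) and (399,269). Holes 4 and 5 are free at (400,300) and (400,340). Now for the last tooth, aiming near (0.407, 0.345).

```bash
python3 -m pendant '[[[0.959,0.03,-0.24,0,0,-0.379,0.5],[0.959,0.03,-0.24,0,0,-0.379,0.5],[0.959,0.03,-0.24,0,0,-0.379,0.5],[0.959,0.03,-0.24,0,0,-0.379,0.5],[0.959,0.03,-0.24,0,0,-0.379,0.5],[0.959,0.03,-0.24,0,0,-0.379,0.5],[0.959,0.03,-0.24,0,0,-0.379,0.5]]]'
python3 go.py .45 .335 .18 173
```

```text
t: 24.7
tcp_pos: [0.5096, 0.1409, 0.2332]
tcp_rot: [[-0.745, 0.667, -0.002], [0.667, 0.745, -0.0], [0.001, -0.002, -1.0]]
force: [0.3, 0.1, 0.1]
width: 0.0426
grasp_force: 0.0
ROW [0.6952 0.4195 0.2128] [-0.0007 -0.0009 -0.3873]
```

```bash
python3 -m pendant '[[[0.695,0.42,0.213,0,0,-0.387,0.5],[0.695,0.42,0.213,0,0,-0.387,0.5],[0.695,0.42,0.213,0,0,-0.387,0.5],[0.695,0.42,0.213,0,0,-0.387,0.5],[0.695,0.42,0.213,0,0,-0.387,0.5],[0.695,0.42,0.213,0,0,-0.387,0.5],[0.695,0.42,0.213,0,0,-0.387,0.5],[0.695,0.42,0.213,0,0,-0.387,0.5]]]'; python3 teeth.py t7.json t6.json
```

```text
t: 25.5
tcp_pos: [0.4523, 0.3327, 0.181]
tcp_rot: [[-0.992, 0.128, -0.0], [0.128, 0.992, -0.0], [0.0, -0.0, -1.0]]
force: [-0.2, -0.4, 0.4]
width: 0.0429
grasp_force: 0.0
[290.0667 152.6848] [0.407  0.3452] rows to z.05: [0.186  0.0261 0.5245]
tri [0.4068 0.345  0.0516]
```

```bash
python3 -m pendant '[[[0.185,0.026,0.15,0,0,0,0.5],[0.185,0.026,0.25,0,0,0,0.5],[0.185,0.026,0.25,0,0,0,0.5],[0.185,0.026,0.38,0,0,0,0.5],[0.185,0.026,0.48,0,0,0,0.5],[0.185,0.026,0.512,0,0,0,0.5],[0.185,0.026,0.512,0,0,0,0.5],[0.185,0.026,0.512,0,0,0,0],[0.185,0.026,0.512,0,0,0,0],[0.185,0.026,0.512,0,0,0,0],[0.185,0.026,0.512,0,0,0,0],[0.185,0.026,0.512,0,0,0,0]]]'
```

```text
t: 26.75
tcp_pos: [0.4072, 0.3467, 0.0543]
tcp_rot: [[-0.992, 0.125, 0.002], [0.125, 0.992, 0.001], [-0.002, 0.001, -1.0]]
force: [1.2, -2.8, 9.6]
width: 0.0092
grasp_force: 58.6
```

```bash
python3 -m pendant '[[[0,0,-0.04,0,0,0,0],[0,0,-0.1,0,0,0,0],[0,0,-0.25,0,0,0,0],[0,0,-0.44,0,0,0,0],[0,0,-0.44,0,0,0,0]]]'; python3 go.py .51 .15 .165 138
```

```text
t: 27.25
tcp_pos: [0.4086, 0.3481, 0.1693]
tcp_rot: [[-0.992, 0.125, 0.007], [0.125, 0.992, 0.005], [-0.007, 0.006, -1.0]]
force: [-0.7, 0.3, -1.1]
width: 0.0089
grasp_force: 58.6
ROW [-0.5011 -0.7358  0.0159] [0.0051 0.003  0.3872]
```

```bash
python3 -m pendant '[[[-0.5,-0.735,0,0,0,0.387,0],[-0.5,-0.735,0,0,0,0.387,0],[-0.5,-0.735,0,0,0,0.387,0],[-0.5,-0.735,0,0,0,0.387,0],[-0.5,-0.735,0,0,0,0.387,0],[-0.5,-0.735,0,0,0,0.387,0],[-0.5,-0.735,0,0,0,0.387,0],[-0.5,-0.735,0,0,0,0.387,0]]]'; python3 go.py .5629 -.0992 .165 104
```

```text
t: 28.05
tcp_pos: [0.5071, 0.1493, 0.1633]
tcp_rot: [[-0.744, 0.668, 0.0], [0.668, 0.744, 0.0], [0.0, 0.0, -1.0]]
force: [-0.9, 1.3, -0.5]
width: 0.0092
grasp_force: 58.6
ROW [-0.8304 -0.5901 -0.0068] [ 1.000e-04 -1.000e-04  3.785e-01]
```

```bash
python3 -m pendant '[[[-0.83,-0.59,-0.007,0,0,0.379,0],[-0.83,-0.59,-0.007,0,0,0.379,0],[-0.83,-0.59,-0.007,0,0,0.379,0],[-0.83,-0.59,-0.007,0,0,0.379,0],[-0.83,-0.59,-0.007,0,0,0.379,0],[-0.83,-0.59,-0.007,0,0,0.379,0],[-0.83,-0.59,-0.007,0,0,0.379,0],[-0.83,-0.59,-0.007,0,0,0.379,0],[-0.83,-0.59,0.15,0,0,0.379,0],[-0.83,-0.59,0.25,0,0,0.379,0],[-0.83,-0.59,0.25,0,0,0.379,0],[-0.83,-0.59,0.25,0,0,0.379,0]]]'; python3 -m pendant '[[[0,0,0,0,0,0,0],[0,0,0,0,0,0,0]]]' ; python3 go.py .5629 -.0992 .0641 104
```

```text
t: 29.25
tcp_pos: [0.563, -0.0985, 0.101]
tcp_rot: [[-0.242, 0.97, -0.001], [0.97, 0.242, 0.0], [0.0, -0.001, -1.0]]
force: [0.1, -0.2, -0.0]
width: 0.0093
grasp_force: 58.7
t: 29.45
tcp_pos: [0.5638, -0.0997, 0.1019]
tcp_rot: [[-0.241, 0.971, 0.002], [0.971, 0.241, -0.001], [-0.001, 0.002, -1.0]]
force: [-0.1, 0.2, 0.0]
width: 0.0092
grasp_force: 58.7
ROW [ 0.003  -0.0031  0.1511] [ 0.0012  0.0007 -0.0008]
```

```bash
python3 -m pendant '[[[0.003,-0.003,0.03,0,0,0,0],[0.003,-0.003,0.06,0,0,0,0],[0.003,-0.003,0.09,0,0,0,0],[0.003,-0.003,0.115,0,0,0,0],[0.003,-0.003,0.14,0,0,0,0],[0.003,-0.003,0.153,0,0,0,0],[0.003,-0.003,0.153,0,0,0,0],[0.003,-0.003,0.153,0,0,0,0]]]'; python3 -m pendant '[[[0.001,0,0,0,0,0,0.5],[0.001,0,0,0,0,0,0.5],[0.001,0,0,0,0,0,0.5],[0,0,-0.15,0,0,0,0.5],[0,0,-0.3,0,0,0,0.5],[0,0,-0.45,0,0,0,0.5],[0,0,-0.45,0,0,0,0.5],[0,0,-0.45,0,0,0,0.5]]]';python3 b.py w10
```

```text
t: 30.25
tcp_pos: [0.5626, -0.0996, 0.0634]
tcp_rot: [[-0.24, 0.971, 0.001], [0.971, 0.24, -0.001], [-0.001, 0.001, -1.0]]
force: [-5.4, 1.4, 30.3]
width: 0.0092
grasp_force: 62.1
t: 31.05
tcp_pos: [0.5624, -0.0994, 0.1752]
tcp_rot: [[-0.24, 0.971, 0.001], [0.971, 0.24, -0.0], [-0.001, 0.001, -1.0]]
force: [-0.3, 1.4, 0.3]
width: 0.0423
grasp_force: 0.0
```

View pics/w10.png

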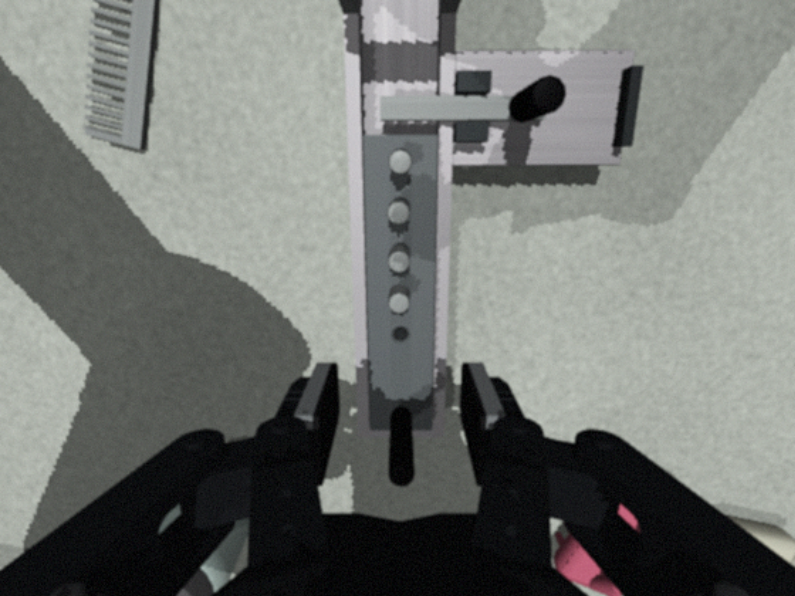

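All four teeth are in, at (400,161), (398,212), (398,261) and (398,302). I'll check how deep each sits, since the last spacing looks shorter, and locate the knob from two views.

```bash
python3 - <<'E'
from holes import *
R={}
for n in ["w9","w10"]:
    p,g=load(n)
    c=cv2.imread(n+"_raw.png");hsv=cv2.cvtColor(c,cv2.COLOR_BGR2HSV)
    m=((hsv[...,2]>135)&(hsv[...,1]<60)).astype(np.uint8)
    for i,(x,y) in enumerate([(.5440,-.0238),(.5503,-.0490),(.5566,-.0741),(.5629,-.0991)]):
        q=proj(p,[x,y,.062]); u,v=np.round(q).astype(int)
        w=g[v-9:v+10,u-6:u+7]; mm=w>125
        yy,xx=np.nonzero(mm)
        a=(u-6+xx.mean(),v-9+yy.mean()); 
        print(n,i+1,"exp z62",np.round(q,1),"z67",np.round(proj(p,[x,y,.067]),1),"obs",np.round(a,1),mm.sum(), "rows",yy.min()+v-9,yy.max()+v-9)
    # knob: bright? dark blob
    u,v=(int(545/1.42),int((100)/1.42));w=g[v-25:v+25,u-30:u+25]<35
    n_,lab,st,ce=cv2.connectedComponentsWithStats(w.astype(np.uint8));k=1+st[1:,4].argmax()
    print("knob blob",st[k]+[u-30,v-25,0,0,0])
# jig frame from head yaw 14 => predicted knob
E
```

```text
w9 1 exp z62 [281.7 117.5] z67 [281.8 117.5] obs [281.8 119.9] 160 rows 113 126
w9 2 exp z62 [281.8 153.8] z67 [281.8 154.6] obs [280.2 154.5] 94 rows 149 161
w9 3 exp z62 [281.9 187.8] z67 [281.9 189.2] obs [280.9 190.1] 127 rows 184 196<stdin>:11: RuntimeWarning: Mean of empty slice.
  ret = ret.dtype.type(ret / rcount)
Traceback (most recent call last):
ValueError: zero-size array to reduction operation minimum which has no identity
```

```bash
python3 - <<'E'
from holes import *
p,g=load("w10")
for i,(x,y) in enumerate([(.5440,-.0238),(.5503,-.0490),(.5566,-.0741),(.5629,-.0991)]):
    print(i+1,"disp px z62",np.round(proj(p,[x,y,.062])*1.42,1),"z70",np.round(proj(p,[x,y,.070])*1.42,1))
for n in ["w7","w10"]:
    p,g=load(n)
    w=g[45:100,350:420]<38
    k_,lab,st,ce=cv2.connectedComponentsWithStats(w.astype(np.uint8));k=1+st[1:,4].argmax()
    ys,xs=np.nonzero(lab==k); print(n,"knob blob box",st[k]+[350,45,0,0,0], "right col rows",ys[xs>=xs.max()-3].mean()+45)
    for t in (.065,): 
        for J in (0,):
            jy=np.array([-.242,.970]);jx=np.array([.970,.242])
            # tooth-side guess: knob relative to hole1 (head y 79.5, head at jig ~ -104)
            K=np.array([.5440,-.0238])+jx*.065+jy*(.0015+.104-.0795)
            print("pred knob",K,"base",proj(p,[*K,.038]),"top",proj(p,[*K,.084]))
E
```

```text
1 disp px z62 [399.6 156.9] z70 [399.6 156.6]
2 disp px z62 [399.7 209.1] z70 [399.7 210.5]
3 disp px z62 [399.8 257.8] z70 [399.9 260.8]
4 disp px z62 [400.  303.4] z70 [400.1 307.7]
w7 knob blob box [357  63  38  31 778] right col rows 74.15094339622641
pred knob [0.6008 0.0171] base [363.9135  83.0702] top [382.437   75.3496]
w10 knob blob box [359  54  39  32 814] right col rows 64.88372093023256
pred knob [0.6008 0.0171] base [365.7579  75.537 ] top [384.7869  66.0342]
```

The teeth fit the seated heights, and the knob matches its prediction at (0.601, 0.017). Moving above it.

```bash
python3 -m pendant '[[[0.416,0.261,0,0,0,0,0.5],[0.416,0.261,0,0,0,0,0.5],[0.416,0.261,0,0,0,0,0.5],[0.416,0.261,0,0,0,0,0.5],[0.416,0.261,0,0,0,0,0.5],[0.416,0.261,0.15,0,0,0,0.5],[0.416,0.261,0.15,0,0,0,0.5]]]'; python3 go.py .6008 .0171 .074 104; python3 b.py w11
```

```text
t: 31.8
tcp_pos: [0.5977, 0.0164, 0.1334]
tcp_rot: [[-0.239, 0.971, -0.007], [0.971, 0.239, 0.0], [0.002, -0.007, -1.0]]
force: [-0.4, -0.4, 0.1]
width: 0.0429
grasp_force: 0.0
ROW [-0.0006  0.0143  0.2375] [-0.0044 -0.0013 -0.0019]
```

View pics/w11.png

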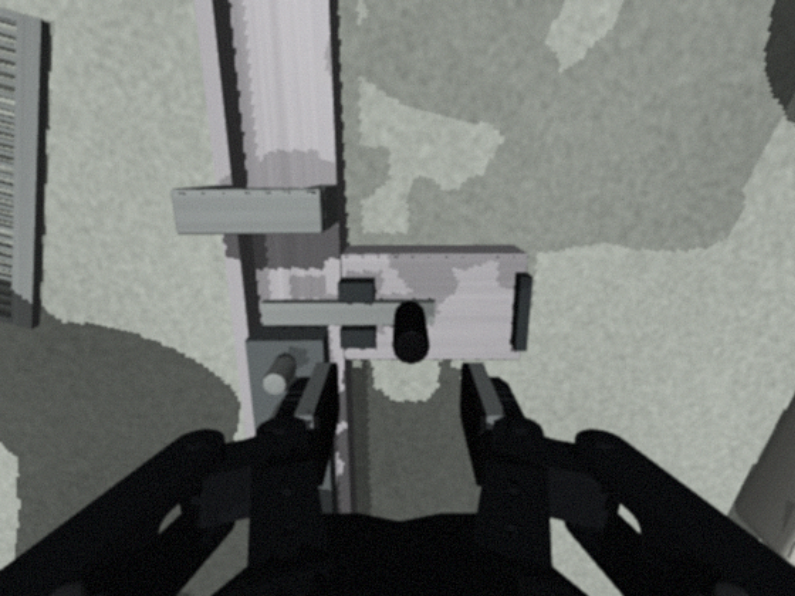

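The knob (top at (411,345)) lies between the open pads, and tooth 1 at (275,380) is clear. Going down to grip it.

```bash
python3 -m pendant '[[[0,0.004,0.08,0,0,0,0.5],[0,0.004,0.16,0,0,0,0.5],[0,0.004,0.22,0,0,0,0.5],[0,0.004,0.235,0,0,0,0.5],[0,0.004,0.235,0,0,0,0.5],[0,0.004,0.235,0,0,0,0],[0,0.004,0.235,0,0,0,0],[0,0.004,0.235,0,0,0,0],[0,0.004,0.235,0,0,0,0],[0,0.004,0.235,0,0,0,0]]]'; python3 go.py .6444 .028 .074 104
```

```text
t: 32.85
tcp_pos: [0.6021, 0.0174, 0.0797]
tcp_rot: [[-0.24, 0.971, 0.002], [0.971, 0.24, -0.0], [-0.001, 0.002, -1.0]]
force: [-1.3, -0.5, 7.9]
width: 0.0138
grasp_force: 58.4
ROW [0.0007 0.1743 0.0231] [ 0.0011  0.0004 -0.0011]
```

```bash
python3 -m pendant '[[[0,0.04,0,0,0,0,0],[0,0.08,0,0,0,0,0],[0,0.12,0,0,0,0,0],[0,0.15,0,0,0,0,0],[0,0.17,0,0,0,0,0],[0,0.18,0,0,0,0,0],[0,0.18,0,0,0,0,0],[0,0.18,0,0,0,0,0]]]'
```

```text
t: 33.65
tcp_pos: [0.6448, 0.0281, 0.0796]
tcp_rot: [[-0.24, 0.971, -0.0], [0.971, 0.24, -0.0], [-0.0, -0.0, -1.0]]
force: [-6.2, -2.0, 10.6]
width: 0.0138
grasp_force: 59.1
```

```bash
python3 -m pendant '[[[0,0.004,0,0,0,0,0],[0,0.007,0,0,0,0,0],[0,0.007,0,0,0,0,0],[0,0.007,0,0,0,0,0]]]'
```

```text
t: 34.05
tcp_pos: [0.645, 0.0282, 0.0794]
tcp_rot: [[-0.24, 0.971, -0.003], [0.971, 0.24, -0.001], [0.0, -0.003, -1.0]]
force: [-15.7, -6.0, 16.6]
width: 0.0139
grasp_force: 59.8
```

At the stop. Release and go over the handle.

```bash
python3 -m pendant '[[[0,-0.003,0,0,0,0,0.5],[0,-0.003,0,0,0,0,0.5],[0,-0.003,0,0,0,0,0.5],[0,-0.003,-0.18,0,0,0,0.5],[0,-0.003,-0.36,0,0,0,0.5],[-0.743,-0.44,-0.36,0,0,0,0.5],[-0.743,-0.44,-0.36,0,0,0,0.5],[-0.743,-0.44,-0.36,0,0,0,0.5],[-0.743,-0.44,-0.36,0,0,0,0.5],[-0.743,-0.44,-0.36,0,0,0,0.5],[-0.743,-0.44,-0.36,0,0,0,0.5],[-0.743,-0.44,-0.36,0,0,0,0.5]]]'; python3 go.py .5828 -.1786 .094 104; python3 b.py w12 bolt_grip:.084
```

```text
t: 35.25
tcp_pos: [0.5849, -0.1776, 0.1685]
tcp_rot: [[-0.24, 0.971, 0.0], [0.971, 0.24, 0.0], [0.0, 0.0, -1.0]]
force: [0.0, -0.7, 0.5]
width: 0.0427
grasp_force: 0.0
ROW [-0.002  -0.0094  0.2981] [ 0.0002 -0.0002 -0.0015]
bolt_grip [103.  319.5 133.1 112.2] 0.44 [ 0.4694 -0.285 ]
```

View pics/w12.png

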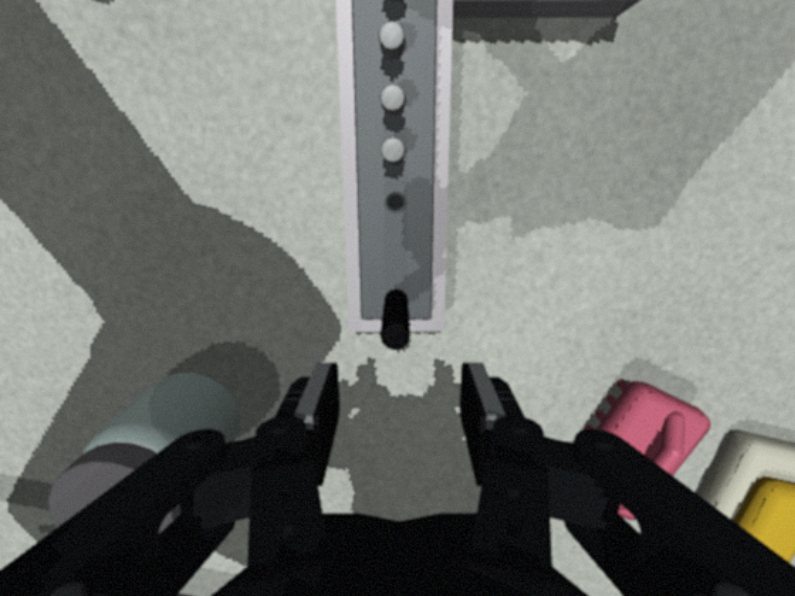

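The handle top is at (396,336), between the open pads, and the teeth stand upright at (391,36), (392,97) and (393,150). I'll work out its position and go down to it.

```bash
python3 - <<'E'
from holes import *
p,g=load("w12"); print(atz(p,396/1.42,335/1.42,.102), proj(p,[.5828,-.1786,.102])*1.42)
E
python3 -m pendant '[[[0,-0.009,0.1,0,0,0,0.5],[0,-0.009,0.2,0,0,0,0.5],[0,-0.009,0.27,0,0,0,0.5],[0,-0.009,0.295,0,0,0,0.5],[0,-0.009,0.295,0,0,0,0.5],[0,-0.009,0.295,0,0,0,0],[0,-0.009,0.295,0,0,0,0],[0,-0.009,0.295,0,0,0,0],[0,-0.009,0.295,0,0,0,0],[0,-0.009,0.295,0,0,0,0]]]'; python3 go.py .53 .03 .094 104
```

```text
[ 0.5837 -0.1785  0.102 ] [394.0489 334.8123]
t: 36.35
tcp_pos: [0.583, -0.1785, 0.0959]
tcp_rot: [[-0.24, 0.971, 0.002], [0.971, 0.24, -0.0], [-0.001, 0.001, -1.0]]
force: [-1.0, 1.6, 5.7]
width: 0.0121
grasp_force: 58.4
ROW [ 0.8607 -0.0056  0.0069] [ 0.0009  0.0005 -0.0012]
```

```bash
python3 -m pendant '[[[0.03,0,0,0,0,0,0],[0.08,0,0,0,0,0,0],[0.14,0,0,0,0,0,0],[0.2,0,0,0,0,0,0],[0.26,0,0,0,0,0,0],[0.32,0,0,0,0,0,0],[0.38,0,0,0,0,0,0],[0.42,-0.001,0,0,0,0,0],[0.44,-0.001,0,0,0,0,0],[0.44,-0.001,0,0,0,0,0]]]'
```

```text
t: 37.35
tcp_pos: [0.5565, -0.0711, 0.0959]
tcp_rot: [[-0.241, 0.971, 0.002], [0.971, 0.241, -0.0], [-0.001, 0.002, -1.0]]
force: [0.6, 4.5, 8.3]
width: 0.0122
grasp_force: 59.3
```

```bash
python3 -m pendant '[[[0.03,0,0,0,0,0,0],[0.08,0,0,0,0,0,0],[0.14,0,0,0,0,0,0],[0.2,0,0,0,0,0,0],[0.26,0,0,0,0,0,0],[0.31,0,0,0,0,0,0],[0.35,0,0,0,0,0,0],[0.38,-0.001,0,0,0,0,0],[0.385,-0.001,0,0,0,0,0],[0.39,-0.001,0,0,0,0,0],[0.39,-0.001,0,0,0,0,0]]]'
```

```text
t: 38.45
tcp_pos: [0.5332, 0.0227, 0.0959]
tcp_rot: [[-0.24, 0.971, 0.003], [0.971, 0.24, -0.001], [-0.001, 0.003, -1.0]]
force: [-0.4, -5.2, 8.3]
width: 0.012
grasp_force: 59.2
```

```bash
python3 -m pendant '[[[0.006,0,0,0,0,0,0],[0.01,0,0,0,0,0,0],[0.014,0,0,0,0,0,0],[0.014,0,0,0,0,0,0]]]';  python3 -m pendant '[[[0.004,0,0,0,0,0,0],[0.008,0,0,0,0,0,0],[0.008,0,0,0,0,0,0]]]'
```

```text
t: 38.85
tcp_pos: [0.5325, 0.0259, 0.0959]
tcp_rot: [[-0.24, 0.971, 0.003], [0.971, 0.24, -0.001], [-0.002, 0.003, -1.0]]
force: [1.6, -5.7, 7.2]
width: 0.0119
grasp_force: 59.2
t: 39.15
tcp_pos: [0.532, 0.0278, 0.0959]
tcp_rot: [[-0.24, 0.971, 0.003], [0.971, 0.24, -0.001], [-0.002, 0.003, -1.0]]
force: [2.3, -6.0, 7.8]
width: 0.0116
grasp_force: 59.2
```

```bash
python3 -m pendant '[[[0.004,0,0,0,0,0,0],[0.008,0,0,0,0,0,0],[0.008,0,0,0,0,0,0]]]';  python3 -m pendant '[[[0.004,0,0,0,0,0,0],[0.008,0,0,0,0,0,0],[0.008,0,0,0,0,0,0]]]'
```

```text
t: 39.45
tcp_pos: [0.5317, 0.0292, 0.0959]
tcp_rot: [[-0.24, 0.971, 0.003], [0.971, 0.24, -0.002], [-0.002, 0.003, -1.0]]
force: [1.4, -12.9, 7.1]
width: 0.0121
grasp_force: 59.0
t: 39.75
tcp_pos: [0.5322, 0.0297, 0.0963]
tcp_rot: [[-0.241, 0.971, 0.005], [0.971, 0.241, -0.004], [-0.005, 0.004, -1.0]]
force: [4.1, -30.7, 9.7]
width: 0.0118
grasp_force: 59.5
```

In contact with the end stop. Ease off, release, go back above the knob.

```bash
python3 -m pendant '[[[-0.006,0,0,0,0,0,0],[-0.006,0,0,0,0,0,0],[-0.006,0,0,0,0,0,0.5],[-0.006,0,0,0,0,0,0.5],[-0.006,0,0,0,0,0,0.5],[-0.006,0,-0.15,0,0,0,0.5],[-0.006,0,-0.3,0,0,0,0.5],[-0.121,0.437,-0.3,0,0,0,0.5],[-0.121,0.437,-0.3,0,0,0,0.5],[-0.121,0.437,-0.3,0,0,0,0.5],[-0.121,0.437,-0.3,0,0,0,0.5],[-0.121,0.437,-0.3,0,0,0,0.5]]]'; python3 go.py .645 .0282 .078 104; cat > k.py <<'E'
from holes import *
import sys
p=snap("wrist")
g=cv2.cvtColor(p["color"],6);w=(g<35).astype(np.uint8);w[250:]=0
_,l,st,ce=cv2.connectedComponentsWithStats(w)
for k in np.argsort(-st[1:,4])[:4]+1: print(st[k],ce[k])
for d in spotter.boxes_of("bolt_grip",p)[:3]: print(d["rect"],d["confidence"])
for X in ([.645,.0282],[.6008,.0171]): print("top",proj(p,[*X,.084]),"base",proj(p,[*X,.038]))
E
python3 k.py
```

```text
t: 40.95
tcp_pos: [0.6422, 0.0291, 0.1693]
tcp_rot: [[-0.24, 0.971, -0.002], [0.971, 0.24, 0.0], [0.001, -0.001, -1.0]]
force: [-0.8, 0.5, 0.4]
width: 0.0426
grasp_force: 0.0
ROW [-0.0066  0.0106  0.365 ] [-0.0009 -0.0003 -0.001 ]
[ 103  152   77   54 1344] [138.8333 183.3475]
[275 202  20  35 559] [283.966  219.0358]
[158   0  17 131 435] [166.0391  62.1816]
[  4 116   5  71 142] [  5.9225 149.2746]
[248.2, 220.2, 101.9, 36.7] 0.73
top [284.8518 227.7604] base [284.3233 209.593 ]
top [220.473  227.9234] base [230.6295 209.7379]
```

The knob is where I left it, fully out. Grip it and push home.

```bash
python3 -m pendant '[[[-0.004,0.004,0.15,0,0,0,0.5],[-0.004,0.004,0.28,0,0,0,0.5],[-0.004,0.004,0.35,0,0,0,0.5],[-0.004,0.004,0.365,0,0,0,0.5],[-0.004,0.004,0.365,0,0,0,0.5],[-0.004,0.004,0.365,0,0,0,0],[-0.004,0.004,0.365,0,0,0,0],[-0.004,0.004,0.365,0,0,0,0],[-0.004,0.004,0.365,0,0,0,0],[-0.004,0.004,0.365,0,0,0,0]]]'; python3 -m pendant '[[[0,-0.04,0,0,0,0,0],[0,-0.08,0,0,0,0,0],[0,-0.12,0,0,0,0,0],[0,-0.15,0,0,0,0,0],[0,-0.17,0,0,0,0,0],[0,-0.176,0,0,0,0,0],[0,-0.176,0,0,0,0,0],[0,-0.176,0,0,0,0,0]]]'
```

```text
t: 42.05
tcp_pos: [0.6447, 0.0281, 0.08]
tcp_rot: [[-0.24, 0.971, 0.001], [0.971, 0.24, -0.0], [-0.001, 0.001, -1.0]]
force: [-3.9, -0.9, 8.9]
width: 0.014
grasp_force: 58.4
t: 42.85
tcp_pos: [0.6028, 0.0175, 0.08]
tcp_rot: [[-0.24, 0.971, 0.003], [0.971, 0.24, -0.0], [-0.001, 0.003, -1.0]]
force: [-0.0, 1.5, 9.8]
width: 0.0138
grasp_force: 59.1
```

```bash
python3 -m pendant '[[[0,-0.004,0,0,0,0,0],[0,-0.008,0,0,0,0,0],[0,-0.01,0,0,0,0,0],[0,-0.01,0,0,0,0,0]]]'; python3 -m pendant '[[[0,-0.004,0,0,0,0,0],[0,-0.004,0,0,0,0,0]]]'
```

```text
t: 43.25
tcp_pos: [0.6009, 0.0171, 0.08]
tcp_rot: [[-0.24, 0.971, 0.004], [0.971, 0.24, 0.0], [-0.001, 0.004, -1.0]]
force: [3.7, 1.7, 6.6]
width: 0.0138
grasp_force: 58.9
t: 43.45
tcp_pos: [0.6007, 0.017, 0.0801]
tcp_rot: [[-0.24, 0.971, 0.006], [0.971, 0.24, 0.0], [-0.001, 0.006, -1.0]]
force: [7.4, 3.7, 3.7]
width: 0.0141
grasp_force: 58.7
```

Home: the push force is rising and it has travelled 45.5 mm. Release, retreat to a viewpoint, and check numerically.

```bash
python3 -m pendant '[[[0,0.004,0,0,0,0,0],[0,0.004,0,0,0,0,0.5],[0,0.004,0,0,0,0,0.5],[0,0.004,0,0,0,0,0.5],[0,0,-0.18,0,0,0,0.5],[0,0,-0.36,0,0,0,0.5],[-0.05,-0.1,-0.55,0,0,0,0.5],[-0.1,-0.2,-0.55,0,0,0,0.5],[-0.1,-0.2,-0.55,0,0,0,0.5],[-0.1,-0.2,-0.55,0,0,0,0.5]]]'; python3 - <<'E'
from h import *
p=snap("wrist");cv2.imwrite("fin.png",p["color"])
g=cv2.cvtColor(p["color"],6).astype(float)
jy=np.array([-.242,.970]);jx=np.array([.970,.242])
O=np.array([.5440,-.0238])-jy*(-.104+.0795)  # jig origin approx
print("O",O,sense()["width"],sense()["force"])
K=O+jx*.065+jy*.0015; print("knob top pred",proj(p,[*K,.084]))
w=(g<35).astype(np.uint8);w[250:]=0
_,l,st,ce=cv2.connectedComponentsWithStats(w)
for k in np.argsort(-st[1:,4])[:5]+1: print(st[k],ce[k].round(0))
H=O+jy*.109
hd=H-jy*.0805;print("handle top pred",proj(p,[*hd,.102]),"base",proj(p,[*hd,.04]))
for i,y in enumerate((.0795,.0535,.0275,.0015,-.0245)):
    q=H+jy*y;a=proj(p,[*q,.062]);
    u,v=a.round().astype(int); print(i+1,a.round(1),g[v-3:v+4,u-3:u+4].mean().round() if 4<v<415 and 4<u<555 else None)
E
```

```text
t: 44.45
tcp_pos: [0.5556, -0.0198, 0.2162]
tcp_rot: [[-0.239, 0.971, 0.0], [0.971, 0.239, 0.0], [-0.0, 0.0, -1.0]]
force: [-0.4, -0.5, -0.9]
width: 0.0428
grasp_force: 0.0
O [ 5.38071e-01 -3.50000e-05] 0.04279848658752412 [ 0.34900713 -1.47678832  0.53800876]
knob top pred [344.77859765 178.17726648]
[258 120  33  36 473] [272. 139.]
[329 163  24  23 384] [341. 174.]
[391 149  10  40 119] [394. 167.]
[264  72   8   9  49] [267.  76.]
[263   8   9  17  48] [268.  16.]
handle top pred [264.48168372 147.14262662] base [267.84117465 141.27119452]
1 [263.2 -83. ] None
2 [263.9 -40.2] None
3 [ 2.645e+02 -1.000e-01] None
4 [265.1  37.6] 136.0
5 [265.7  73.2] 41.0
```

```bash
python3 - <<'E'
from h import *
from holes import dark
p=snap("wrist");g=cv2.cvtColor(p["color"],6).astype(float)
b=(267,76)
for _ in range(3): b=dark(g,*b,6)
X=atz(p,*b,.04)[:2];d=X-np.array([.5692,-.1243]);print(b,X,"travel",np.linalg.norm(d))
# inner face of end stop / head gap unknown; teeth list via detector
print([(np.round(q["rect"]),round(q["confidence"],2)) for q in spotter.boxes_of("tooth1",p)])
E
```

```text
(np.float64(267.01325648414985), np.float64(76.11700288184439)) [0.5178 0.0827] travel 0.21324416500736593
[(array([265.,  40.,  16.,  21.]), 0.84), (array([265.,   9.,  16.,  18.]), 0.54), (array([316., 174., 174., 349.]), 0.3)]
```

```bash
python3 -c "
from station import workorder
print(workorder.finish_job())"
```

```text
the job is handed in; nothing more can be done
None
```

I handed the job in at about 44 s: all four teeth are in the rake head, the head is against the end stop (213 mm of travel, measured) and the bolt is pushed home behind it. No verdict came back.

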